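# Pack the culture bottles into the round transport tin

### The job

Fill the round steel tin for the courier: take the three amber culture bottles out of the white tray and pack them in with the four already there, one in the middle and six close round it, so that all seven stand upright on the tin's floor. They are glass, so set them down gently and do not tip, drop or force any; leave the tin and the other things where they are.

Things in the scene. Friction and masses are not known exactly. Their poses are not given: they have to be found in the camera images.
- tin: Loose round steel tin, 0.45-0.7 kg, inside 151 mm wide, floor 3 mm thick, rim 60 mm above the table, 158 mm over all, no dividers; left or right of the robot's midline. Room for just 7 bottles. At the start 4 stand loosely by its wall in two facing pairs, a few mm out of place (they slide); the middle and two opposite places by the wall are free. Origin: centre of the underside, z up.
- tray: White open plastic tray, fixed, 220 mm (its x) by 300 mm (its y), 55 mm high, walls and floor 3 mm, rim 9 mm outward. Three bottles, a specimen pot and a small vial stand on its floor in any places, at least 60 mm centre to centre. Origin: centre of the underside.
- bottle1: Amber glass culture bottle, one of seven alike, 0.14-0.22 kg; 4 start in the tin, 3 in the tray, any number in either. Body 47 mm in diameter, straight from 5 to 66 mm above its foot (foot edge bevelled 4 x 5 mm), shoulder to 80 mm, neck 18 mm wide, grey cap 21 mm wide from 95 to 110 mm (top). Origin: centre of the foot; z up its axis.
- bottle2: Amber glass culture bottle, one of seven alike, 0.14-0.22 kg; 4 start in the tin, 3 in the tray, any number in either. Body 47 mm in diameter, straight from 5 to 66 mm above its foot (foot edge bevelled 4 x 5 mm), shoulder to 80 mm, neck 18 mm wide, grey cap 21 mm wide from 95 to 110 mm (top). Origin: centre of the foot; z up its axis.
- bottle3: Amber glass culture bottle, one of seven alike, 0.14-0.22 kg; 4 start in the tin, 3 in the tray, any number in either. Body 47 mm in diameter, straight from 5 to 66 mm above its foot (foot edge bevelled 4 x 5 mm), shoulder to 80 mm, neck 18 mm wide, grey cap 21 mm wide from 95 to 110 mm (top). Origin: centre of the foot; z up its axis.
- bottle4: Amber glass culture bottle, one of seven alike, 0.14-0.22 kg; 4 start in the tin, 3 in the tray, any number in either. Body 47 mm in diameter, straight from 5 to 66 mm above its foot (foot edge bevelled 4 x 5 mm), shoulder to 80 mm, neck 18 mm wide, grey cap 21 mm wide from 95 to 110 mm (top). Origin: centre of the foot; z up its axis.
- bottle5: Amber glass culture bottle, one of seven alike, 0.14-0.22 kg; 4 start in the tin, 3 in the tray, any number in either. Body 47 mm in diameter, straight from 5 to 66 mm above its foot (foot edge bevelled 4 x 5 mm), shoulder to 80 mm, neck 18 mm wide, grey cap 21 mm wide from 95 to 110 mm (top). Origin: centre of the foot; z up its axis.
- bottle6: Amber glass culture bottle, one of seven alike, 0.14-0.22 kg; 4 start in the tin, 3 in the tray, any number in either. Body 47 mm in diameter, straight from 5 to 66 mm above its foot (foot edge bevelled 4 x 5 mm), shoulder to 80 mm, neck 18 mm wide, grey cap 21 mm wide from 95 to 110 mm (top). Origin: centre of the foot; z up its axis.
- bottle7: Amber glass culture bottle, one of seven alike, 0.14-0.22 kg; 4 start in the tin, 3 in the tray, any number in either. Body 47 mm in diameter, straight from 5 to 66 mm above its foot (foot edge bevelled 4 x 5 mm), shoulder to 80 mm, neck 18 mm wide, grey cap 21 mm wide from 95 to 110 mm (top). Origin: centre of the foot; z up its axis.
- specimen_pot: Clear specimen pot with a white screw lid, 60 mm wide, 64 mm high, in the tray. Leave it. Origin: centre of its foot.
- small_vial: Small clear vial with a metal cap, 24 mm wide, 49 mm high, in the tray. Leave it. Origin: centre of its foot.
- tin_lid: The tin's slip-over lid, a steel cylinder 163 mm wide and 70 mm high with a bail on top (82 mm), on the table to the left. Leave it. Origin: centre of its underside.
- tape_roll: Flat roll of white tape, 90 mm wide, 19 mm high, on the table to the right. Leave it. Origin: centre of its underside.
- spray_bottle: White spray bottle with blue head, 68 mm wide, 176 mm high, on the table to the right. Leave it. Origin: centre of its foot.

How it is judged:
By the outcome, as a careful person would: the job done as asked, in the order asked, and still so for the second after the job is handed in, with the robot touching nothing.
It also fails if it takes over 70 s, if anything falls off the work surface, if the arm or the gripper's body presses on something with over 40 N, if the wrist force passes 120 N, or if a joint passes its speed limit or range.

### The arm

A 6-joint arm with a two-finger parallel gripper is mounted at the origin on the work surface. World frame = base frame: x ahead of the robot, y to its left, z up, the work surface at z = 0. Lengths are in m, angles in rad, forces in N, time in s.
With the tool pointing down it reaches from about 0.35 to 0.725 m from the base axis. Payload 4.3 kg.
Tool frame: the origin (TCP) lies midway between the tips of the shut fingers; the grasp point (between the pads) lies 19 mm behind it; y points along the fingers, x is the direction in which the jaws open and shut, and the axes are right-handed (so a half turn about y gives the same grasp; the last joint's range is limited). The gripper opens to 85 mm and grips with 20 to 120 N. Pads are 22 mm wide; open, the fingers measure 114 mm over their backs; the gripper's body (76 mm by 85 mm) begins 54 mm behind the grasp point. The pads swing forward as they close: fully open they stand 13 mm farther back than shut.
Start: joints at [1.07, 0.377, 0.081, 1.274, 0, 1.46], TCP at [0.219, 0.532, 0.21] pointing down, gripper open.
Joint ranges: [-2.72, 2.72], [-0.84, 1.66], [-1.02, 1.22], [-1.77, 2.12], [-1.37, 1.28], [-3.14, 3.14]. Speed limits (rad/s): [2.57, 2.57, 3.14, 3.14, 3.14, 3.14].

### API

Orientations are given as a rotation vector (axis times angle).
In Python, from workcell import r gives the robot as it stands.
- The arm moves only by the tool arm_command, never from a script. Its argument "targets" is a list of rows, each a list of 5 numbers: the opening, from -1 (shut) to 1 (fully open), then the shift along the tool's x, y, z normalised to -1 to 1, where 1 is 80 mm, then the turn about the tool's y normalised to -1 to 1, where 1 is 2 pi rad. In form: [[gripper, tx, ty, tz, spin], ...]. A call has 1 to 10 rows; each row is the pose to reach, as a shift and turn from the pose commanded when the call began, along the tool's axes at that moment, turning the shorter way round; what a row does not reach only later rows make up. A row lasts 1/10 s, in which the tool goes at most 50 mm and 8.59 degrees, less where a joint would pass 70% of its speed; a pose out of reach is approached as far as the arm can. A call with a number of a shift or a turn outside -1 to 1 is refused whole. A call with a gripper value outside its range is refused whole. The fingers move at their own pace and stop on an object; "newtons" is the grip in N (left out, the last holds). Time passes only in rows, so rows that repeat a pose let the fingers close. It gives the time, the measured TCP pose, the force and the opening at its end, in the units of the state.
- r.state(): the state, without advancing time (a new reading comes with each control period).
- r.read_camera(name): name is "scene" or "top"; returns a dict with "color" (400x640x3 uint8, red, green, blue), "fx", "fy", "cx", "cy" (pixels), "origin" and "orientation" of the camera in the world. Camera axes: x right, y down, z forward; pixel columns grow to the right and rows downward; lengths in m; the calibration is good to about 2 mm. A picture is of the moment at which its call begins. There is no depth.
- r.job_done(): hands the job in, once; it reports no verdict.
The state is a dict: "clock": time; "qpos": joint angles; "dq": joint speeds; "joint_torque": joint torques, N m; "eef_pos": TCP position; "tcp_rot": TCP orientation; "force": force on the tool from outside, world axes, zero at the start; "wrist_torque": the same for the moment, N m; "gripper_width": opening from 0.0 (shut) to 1.0 (fully open).
Only numpy, scipy, OpenCV 4.12 (cv2) and the standard library are available. Lean on these libraries where they do the work, as an engineer would, in place of code of your own. Each camera call takes 0.05 s, during which the arm holds its last target.

## Working session

There is one attempt and no reset: what is moved stays moved. The work goes in short steps, Python scripts to look and compute and a tool call to move; the robot and the scene stay as the last step left them, time stands still between calls to the robot, and variables do not carry over. Pictures are saved under pics/ and viewed, and the job is handed in when it is done.

Besides the shell and the picture viewer there is one more tool, called after ">>>" by a JSON object that holds its "method" and its "body", one argument or row to a line. arm_command: Moves the arm, as the interface text tells. Its arguments: {"type":"object","properties":{"targets":{"type":"array"},"newtons":{"type":"number"}},"required":["targets"]}

```bash
ls; mkdir -p pics; python3 - <<'E'
from workcell import r
import cv2,json
print(r.state())
for n in("scene","top"):
    d=r.read_camera(n); cv2.imwrite(f"pics/{n}0.png",d["color"][:,:,::-1]); print({k:v for k,v in d.items() if k!="color"})
E
```

```text
pics
{'clock': 0.0, 'qpos': array([ 1.06969842e+00,  3.78065795e-01,  7.96378457e-02,  1.27437235e+00,
       -4.24141750e-05,  1.46045674e+00]), 'dq': array([ 0.000699  , -0.00108022,  0.00035567, -0.00021956,  0.00050862,
        0.00120115]), 'joint_torque': array([-1.90405653e-04, -4.63601625e+01,  2.69874877e+01,  2.09296087e-02,
       -3.67047346e-05,  1.09626961e-05]), 'eef_pos': array([0.21870996, 0.53104223, 0.20876396]), 'tcp_rot': array([-1.37008173, -0.91540403,  0.91830142]), 'force': array([-0.08885787, -0.43211161, -0.81926314]), 'wrist_torque': array([-0.03665196, -0.02792545,  0.01658062]), 'gripper_width': 0.9983244213244261}
{'fx': 475.35605758499605, 'fy': 475.35605758499605, 'cx': 323.584885044772, 'cy': 199.95534681752432, 'origin': array([1.04088049, 0.65847535, 1.09562673]), 'orientation': array([-0.94673158, -2.58967211,  0.96191144])}
{'fx': 486.0155016624062, 'fy': 486.0155016624062, 'cx': 317.3101694727728, 'cy': 199.64531794493985, 'origin': array([ 0.29418537, -0.02518744,  1.4318877 ]), 'orientation': array([-2.13813456,  2.1353106 , -0.15507829])}
```

View pics/scene0.png

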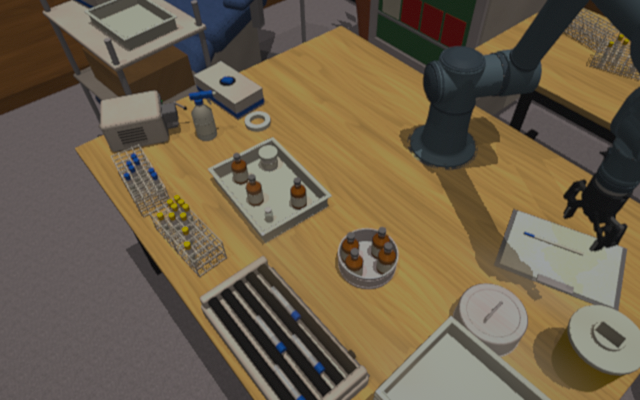

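View pics/top0.png

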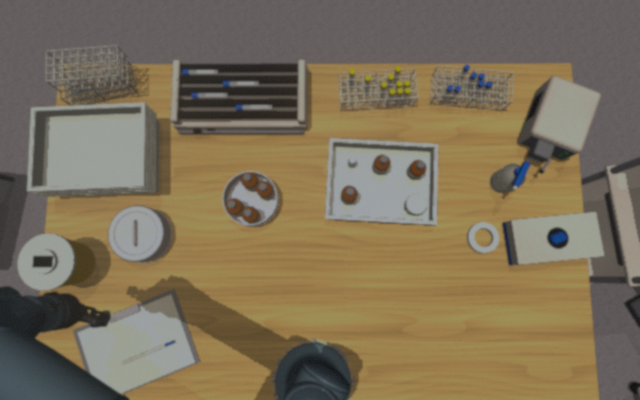

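```bash
python3 - <<'E'
from scipy.spatial.transform import Rotation as R
for v in ([-1.37008173, -0.91540403,  0.91830142],[-0.94673158, -2.58967211,  0.96191144],[-2.13813456,  2.1353106 , -0.15507829]): print(R.from_rotvec(v).as_matrix().round(3))
E
```

```text
[[ 0.381 -0.001 -0.925]
 [ 0.925 -0.002  0.381]
 [-0.002 -1.     0.   ]]
[[-0.768  0.496 -0.406]
 [ 0.64   0.578 -0.506]
 [-0.016 -0.648 -0.761]]
[[ 0.002 -0.988  0.154]
 [-1.    -0.001  0.01 ]
 [-0.009 -0.154 -0.988]]
```

```bash
python3 - <<'E'
import cv2
t=cv2.imread("pics/top0.png"); s=cv2.imread("pics/scene0.png")
def crop(im,x,y,w,h,f,n): cv2.imwrite(n,cv2.resize(im[y:y+h,x:x+w],None,fx=f,fy=f,interpolation=cv2.INTER_CUBIC))
crop(t,220,165,64,64,9,"pics/t_tin.png"); crop(t,320,132,128,96,6,"pics/t_tray.png")
crop(s,330,220,76,72,8,"pics/s_tin.png"); crop(s,205,135,130,110,5,"pics/s_tray.png")
E
```

```text
(no output)
```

View pics/t_tin.png

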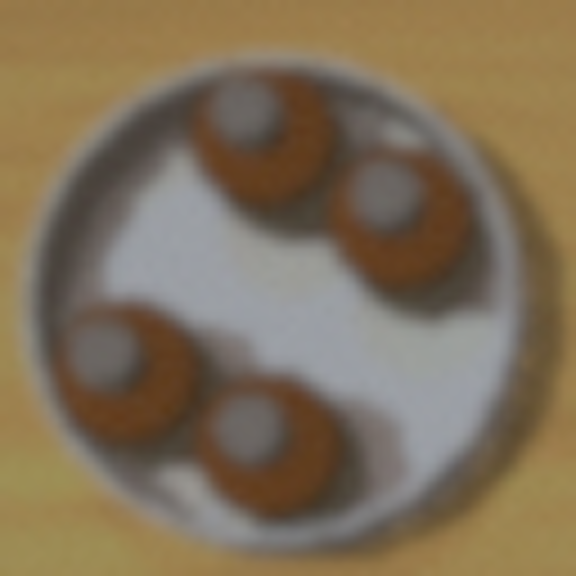

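View pics/t_tray.png

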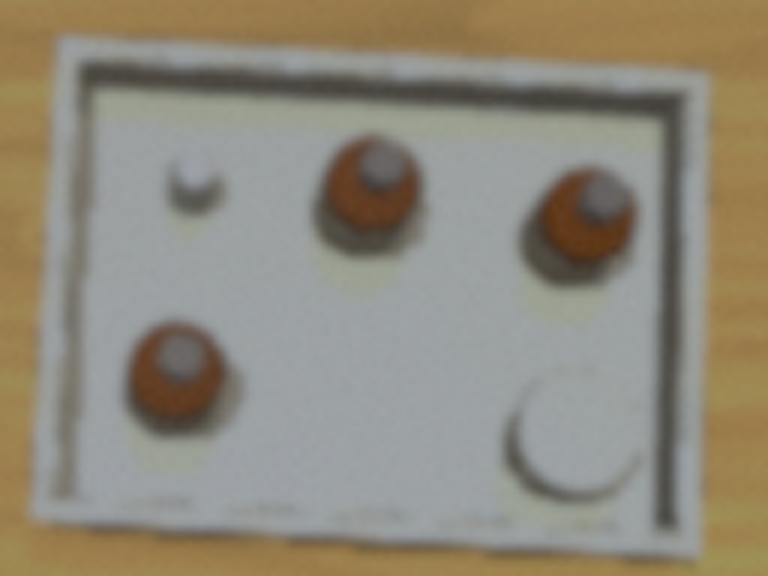

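View pics/s_tin.png

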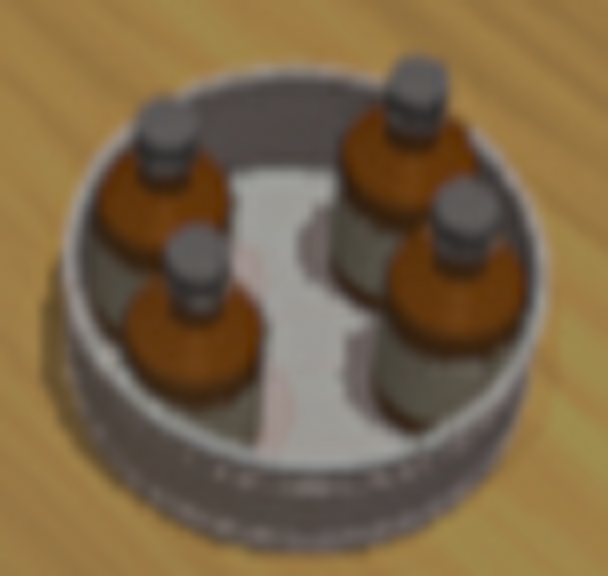

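View pics/s_tray.png

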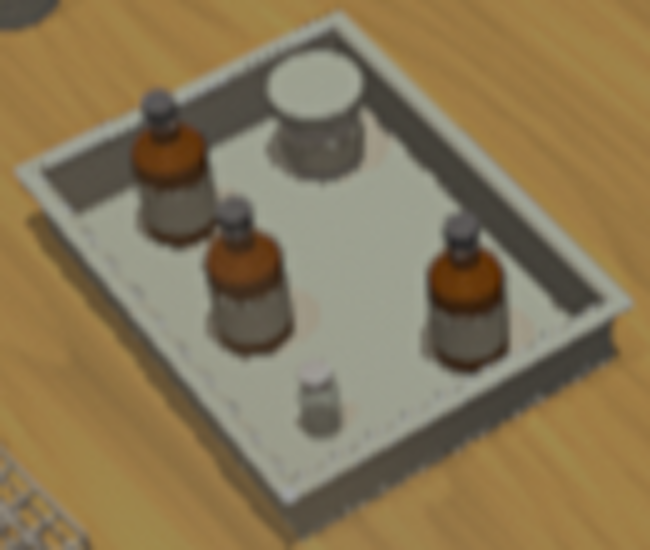

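```bash
cat > h.py <<'E'
import cv2,numpy as np
from scipy.spatial.transform import Rotation as R
from scipy.optimize import least_squares
class Cam:
    def __init__(s,d):
        s.im=d["color"]; s.f=d["fx"]; s.c=np.array([d["cx"],d["cy"]]); s.o=d["origin"]; s.R=R.from_rotvec(d["orientation"]).as_matrix()
    def ray(s,p):
        p=np.atleast_2d(p); v=np.c_[(p-s.c)/s.f,np.ones(len(p))]; return v@s.R.T
    def plane(s,p,z):
        v=s.ray(p); return (s.o+v*((z-s.o[2])/v[:,2])[:,None])[:,:2]
    def proj(s,P):
        q=(np.atleast_2d(P)-s.o)@s.R; return q[:,:2]/q[:,2:]*s.f+s.c
def cap(cam,p,rad=6,thr=38,f=8,it=3):
    """centroid of the grey (low saturation, mid value) blob near p"""
    p=np.array(p,float); x0,y0=(p-14).astype(int)
    g=cv2.resize(cam.im[y0:y0+28,x0:x0+28],None,fx=f,fy=f,interpolation=cv2.INTER_CUBIC)
    yy,xx=np.mgrid[:28*f,:28*f]; X=(xx+.5)/f-.5+x0; Y=(yy+.5)/f-.5+y0
    for _ in range(it):
        near=np.hypot(X-p[0],Y-p[1])<1.2
        c=np.median(g[near],0)
        m=((np.linalg.norm(g-c,axis=2)<thr)&(np.hypot(X-p[0],Y-p[1])<rad)).astype(np.uint8)
        n,l=cv2.connectedComponents(m); k=l[near]; k=np.bincount(k[k>0]).argmax(); m=l==k
        p=np.array([X[m].mean(),Y[m].mean()])
    return p,m.sum()/f/f
def tri(c1,p1,c2,p2):
    a=c1.ray(p1)[0];b=c2.ray(p2)[0]
    s=np.linalg.lstsq(np.c_[a,-b],c2.o-c1.o,rcond=None)[0]
    A=c1.o+a*s[0];B=c2.o+b*s[1]; return (A+B)/2,np.linalg.norm(A-B)
def snap(n):
    from workcell import r
    d=r.read_camera(n); return Cam(d)
E
cat > m.py <<'E'
from h import *
T=snap("top");S=snap("scene")
tt=[(247,108),(388,193),(104,352),(249,427)]; tt=[(np.array(p)+.5)/9-.5+(220,165) for p in tt]
tr=[(382,164),(605,196),(180,356)]; tt+=[(np.array(p)+.5)/6-.5+(320,132) for p in tr]
pts=[]
for i,p in enumerate(tt):
    q,a=cap(T,p); w=T.plane(q,.1055)[0]
    ps=S.proj(np.r_[w,.1055])[0]; q2,a2=cap(S,ps,rad=5)
    X,e=tri(T,q,S,q2); w2=S.plane(q2,.1055)[0]
    print(i,p.round(1),q.round(1),round(a),w.round(4),'S',ps.round(1),q2.round(1),round(a2),w2.round(4),'tri',X.round(4),round(e,4))
E
python3 m.py
```

```text
0 [247.  176.6] [246.2 175.4] 61 [0.5688 0.1861] S [354.2 254.1] [354.7 251.1] 49 [0.5619 0.1804] tri [0.5667 0.1848 0.115 ] 0.0005
1 [262.7 186. ] [262.4 184.1] 67 [0.5441 0.1404] S [349.3 237.5] [350.8 234.7] 50 [0.5352 0.1363] tri [0.5412 0.1403 0.1153] 0.0031
2 [231.1 203.7] [230.3 201.9] 73 [0.4942 0.2283] S [387.5 248.6] [387.2 250.5] 48 [0.4988 0.2318] tri [0.4953 0.2293 0.0993] 0.0005
3 [247.2 212. ] [247.1 212. ] 43 [0.4661 0.1812] S [382.4 231.3] [382.  229.7] 42 [0.4632 0.1766] tri [0.4658 0.1798 0.1109] 0.0015
4 [383.2 158.9] [383.7 158. ] 55 [ 0.6185 -0.1976] S [250.9 178.1] [249.9 176.2] 41 [ 0.6163 -0.2058] tri [ 0.6182 -0.1979  0.1126] 0.0038
5 [420.4 164.2] [420.7 163.7] 52 [ 0.6023 -0.3005] S [236.  156.4] [236.6 155.9] 35 [ 0.5997 -0.3012] tri [ 0.6012 -0.2995  0.1079] 0.0014
6 [349.6 190.9] [350.1 189.4] 66 [ 0.5293 -0.1031] S [295.8 181.6] [297.5 179.5] 42 [ 0.5207 -0.1065] tri [ 0.5264 -0.1013  0.1142] 0.0037
```

```bash
python3 - <<'E'
import cv2
t=cv2.imread("pics/top0.png");s=cv2.imread("pics/scene0.png")
for im,(x,y) in((t,(247,177)),(t,(383,159)),(s,(351,238)),(s,(237,157))):
    h=cv2.cvtColor(cv2.GaussianBlur(im,(3,3),.6),cv2.COLOR_BGR2HSV)
    for ch in(1,2): print(h[y-8:y+9,x-8:x+9,ch]);
E
```

```text
[[130 129 129 129 127 127 124 122 120 117 117 117 117 118 120 122 123]
 [128 126 121 116 112 109 105  98  92  88  87  87  88  89  92  97 101]
 [118 113 100  89  80  76  76  69  64  59  57  57  54  55  60  64  69]
 [ 96  82  67  54  47  50  52  55  55  58  59  61  57  54  48  44  43]
 [ 65  53  40  34  34  41  46  51  56  67  79  92  98  97  82  62  43]
 [ 40  34  35  44  49  43  39  36  42  52  73 100 130 142 133 106  74]
 [ 31  37  51  67  62  43  29  27  27  34  48  80 123 155 157 142 115]
 [ 37  52  78  88  68  40  24  22  22  25  31  59 108 152 165 161 139]
 [ 50  63  94 100  76  42  24  19  19  20  29  48  97 144 168 171 151]
 [ 49  70 104 117  88  52  29  22  22  23  30  54 101 144 166 169 161]
 [ 45  67 105 131 111  74  45  31  26  28  39  71 117 154 171 172 164]
 [ 35  55  95 134 136 108  76  57  46  52  68 105 140 158 169 169 165]
 [ 25  38  71 120 150 142 118 100  90  96 112 137 153 165 175 172 161]
 [ 16  24  49  97 144 161 155 139 136 139 151 166 172 175 175 173 160]
 [ 11  13  27  65 119 157 166 162 160 160 167 171 174 174 169 165 151]
 [  5   5  11  31  75 128 157 167 1
[... 7863 characters left out ...]
151 142 111  88  85  85  84  77  72  81  88  86  82  80  81]
 [153 153 152 142 109  79  71  70  68  62  59  68  78  81  81  81  81]
 [153 155 154 142 107  73  57  53  53  54  60  69  78  82  82  81  81]
 [154 153 147 127  98  73  57  51  52  60  70  74  80  84  84  82  81]
 [146 133 120 102  88  77  64  58  59  64  71  73  83  89  89  84  80]
 [119 103  93  88  86  82  68  61  60  61  62  68  85  93  93  88  79]
 [ 92  85  84  88  91  87  71  61  59  60  62  73  89  95  96  91  81]
 [ 82  82  85  91  94  91  80  70  68  71  77  86  95  98  97  93  83]
 [ 82  83  86  92  95  95  92  88  88  91  94  98  99  99  98  94  84]
 [ 83  83  86  93  97  98  98  99 102 103 103 102 101 100  98  91  82]]
```

```bash
cat > m2.py <<'E'
from h import *
def hough(cam,p,r,f=10,w=9,tag=None):
    p=np.array(p); x0,y0=np.round(p).astype(int)-w
    g=cv2.resize(cam.im[y0:y0+2*w+1,x0:x0+2*w+1],None,fx=f,fy=f,interpolation=cv2.INTER_CUBIC)
    # channel mixing: saturation-like picture (amber vs grey) 
    g=g.astype(float); q=(g[:,:,0]-g[:,:,2]); v=g.max(2)
    q=np.clip(128+q*1.0+ (v-100)*0.5,0,255).astype(np.uint8); q=cv2.GaussianBlur(q,(0,0),3)
    c=cv2.HoughCircles(q,cv2.HOUGH_GRADIENT_ALT,1.5,20,param1=60,param2=.3,minRadius=int(r*f*.8),maxRadius=int(r*f*1.2))
    if c is None: return None
    c=c[0]; z=(c[:,:2]+.5)/f-.5+(x0,y0); k=np.linalg.norm(z-p,axis=1).argmin()
    return z[k],c[k,2]/f
if __name__=="__main__":
    T=snap("top")
    tt=[(247,108),(388,193),(104,352),(249,427)]; tt=[(np.array(p)+.5)/9-.5+(220,165) for p in tt]
    tr=[(382,164),(605,196),(180,356)]; tt+=[(np.array(p)+.5)/6-.5+(320,132) for p in tr]
    for p in tt:
        h=hough(T,p,3.86); print(p.round(2),T.plane(p,.113)[0].round(4),h and (h[0].round(2),h[1].round(2),T.plane(h[0],.113)[0].round(4)))
    # tin rim
    hsv=cv2.cvtColor(T.im,cv2.COLOR_RGB2HSV)
    g=cv2.resize(T.im[160:235,212:290],None,fx=8,fy=8,interpolation=cv2.INTER_CUBIC)
    hs=cv2.cvtColor(g,cv2.COLOR_RGB2HSV); m=(hs[:,:,1]<70).astype(np.uint8)
    cs,_=cv2.findContours(m,cv2.RETR_EXTERNAL,cv2.CHAIN_APPROX_NONE); c=max(cs,key=cv2.contourArea)[:,0]
    px=(c+.5)/8-.5+(212,160); W=T.plane(px,.06)
    ctr=W.mean(0)
    for it in range(6):
        d=W-ctr; dirn=(ctr-T.o[:2]); dirn/=np.linalg.norm(dirn)
        sel=(d@dirn/np.linalg.norm(d,axis=1)>-.1)&(abs(np.linalg.norm(d,axis=1)-.079)<.006)
        s=least_squares(lambda q:np.linalg.norm(W[sel]-q[:2],axis=1)-q[2],[*ctr,.079]); ctr=s.x[:2]
    print("tin",s.x.round(4),np.std(s.fun).round(5),sel.sum())
    s=least_squares(lambda q:np.linalg.norm(W[sel]-q,axis=1)-.079,ctr);print("fixedR",s.x.round(4))
    cv2.imwrite("pics/mask.png",m*255)
E
python3 m2.py
```

```text
[247.   176.56] [0.5641 0.1825] None
[262.67 186.  ] [0.5375 0.1386] None
[231.11 203.67] [0.4881 0.2244] None
[247.22 212.  ] [0.4651 0.1795] (array([247.9, 212.9]), np.float32(3.98), array([0.4626, 0.1776]))
[383.25 158.92] [ 0.6141 -0.1954] None
[420.42 164.25] [ 0.5989 -0.2981] None
[349.58 190.92] [ 0.5238 -0.1012] None
tin [0.5134 0.1823 0.0795] 0.00029 665
fixedR [0.5138 0.1827]
```

```bash
cat > m3.py <<'E'
from h import *
from scipy.ndimage import map_coordinates,gaussian_filter
def edgefit(cam,p,z,rw=.0105,lo=2.4,hi=5.6):
    """radial edge points round p, onto plane z, robust circle of known radius"""
    p=np.array(p,float); im=gaussian_filter(cam.im.astype(float),(.6,.6,0))
    for it in range(3):
        P=[];ws=[]
        rr=np.arange(lo-.6,hi+.6,.1)
        for a in np.arange(0,2*np.pi,np.pi/36):
            xy=p[:,None]+rr*np.array([[np.cos(a)],[np.sin(a)]])
            pr=np.array([map_coordinates(im[:,:,k],[xy[1],xy[0]],order=3) for k in range(3)])
            g=np.linalg.norm(pr[:,12:]-pr[:,:-12],axis=0); k=g.argmax()
            if g[k]<12 or k in(0,len(g)-1): continue
            P.append(xy[:,k+6]);ws.append(min(g[k],40))
        W=cam.plane(np.array(P),z); w=np.sqrt(np.array(ws)/40)
        c0=cam.plane(p,z)[0]
        s=least_squares(lambda q:w*(np.linalg.norm(W-q,axis=1)-rw)*1e3,c0,loss="soft_l1",f_scale=.6)
        p=cam.proj(np.r_[s.x,z])[0]
    res=np.linalg.norm(W-s.x,axis=1)-rw
    return s.x,p,len(P),np.median(abs(res))
if __name__=="__main__":
    import sys
    T=snap("top");S=snap("scene")
    tt=[(247,108),(388,193),(104,352),(249,427)]; tt=[(np.array(p)+.5)/9-.5+(220,165) for p in tt]
    tr=[(382,164),(605,196),(180,356)]; tt+=[(np.array(p)+.5)/6-.5+(320,132) for p in tr]
    ss=[(467,203),(417,83),(199,247),(168,120)]
    ss=[(417,80),(467,200),(168,120),(199,245)]
    for p in tt:
        a=edgefit(T,p,.113); ps=S.proj(np.r_[a[0],.113])[0]; b=edgefit(S,ps,.113)
        print("T",p.round(1),a[0].round(4),a[1].round(1),a[2],a[3].round(4),"S",ps.round(1),b[0].round(4),b[1].round(1),b[2],b[3].round(4))
E
python3 m3.py
```

```text
T [247.  176.6] [0.5661 0.1841] [246.5 175.8] 67 0.0009 S [354.6 251.3] [0.5655 0.1833] [354.5 250.9] 69 0.0002
T [262.7 186. ] [0.5381 0.1401] [262.1 185.8] 70 0.0004 S [351.1 234.5] [0.5402 0.1393] [350.3 234.7] 69 0.0006
T [231.1 203.7] [0.4882 0.2254] [230.7 203.6] 56 0.0004 S [388.7 244.9] [0.4896 0.2245] [388.1 245. ] 59 0.0003
T [247.2 212. ] [0.4651 0.1799] [247.1 212. ] 63 0.0004 S [382.5 229.1] [0.4674 0.1803] [382.  229.6] 72 0.001
T [383.2 158.9] [ 0.6164 -0.1965] [383.6 158.1] 62 0.0007 S [251.4 176.2] [ 0.6165 -0.1959] [251.5 176.3] 63 0.001
T [420.4 164.2] [ 0.6002 -0.2997] [421.  163.8] 62 0.0006 S [236.3 154.4] [ 0.6024 -0.2985] [235.9 155. ] 55 0.0006
T [349.6 190.9] [ 0.5262 -0.1026] [350.1 190. ] 57 0.0014 S [296.6 179.4] [ 0.5261 -0.1017] [296.9 179.6] 69 0.001
```

```bash
cat > go.py <<'E'
import sys,numpy as np
from workcell import r
from scipy.spatial.transform import Rotation as R
s=r.state(); M=R.from_rotvec(s["tcp_rot"]).as_matrix(); p=s["eef_pos"]
t=np.array([float(v) for v in sys.argv[1:4]])
print("t",round(s["clock"],2),"p",p.round(4),"yaw",np.degrees(np.arctan2(M[1,0],M[0,0])).round(2),"tilt",np.degrees(np.arccos(-M[2,1])).round(2),"w",round(s["gripper_width"]*85,1),"F",s["force"].round(1),"q",s["qpos"].round(2))
print("shift/80mm x,y,z:",(M.T@(t-p)/.08).round(3))
E
python3 go.py .526 -.102 .21
```

```text
t 0.35 p [0.219  0.5316 0.2095] yaw 67.61 tilt 0.02 w 85.0 F [0.8 0.6 0.6] q [1.07 0.38 0.08 1.27 0.   1.46]
shift/80mm x,y,z: [-5.861e+00 -4.000e-03 -6.565e+00]
```

>>> {"method": "arm_command", "body": {
  "targets": [
    [0,0,0,-1,0.025],
    [0,0,0,-1,0.05],
    [0,0,0,-1,0.075],
    [0,0,0,-1,0.102],
    [0,0,0,-1,0.102],
    [0,0,0,-1,0.102]
  ],
  "newtons": 40
}}

```text
clock: 0.95
eef_pos: [0.2931, 0.5011, 0.2097]
tcp_rot: [-1.529, -0.422, 0.422]
force: [0.1, -0.5, -0.5]
gripper_width: 0.501
```

```bash
python3 go.py .526 -.102 .21
```

```text
t 0.95 p [0.2931 0.5011 0.2097] yaw 30.89 tilt 0.0 w 42.6 F [ 0.1 -0.5 -0.5] q [0.93 0.39 0.1  1.28 0.   1.96]
shift/80mm x,y,z: [-1.372e+00 -4.000e-03 -7.964e+00]
```

>>> {"method": "arm_command", "body": {
  "targets": [
    [-0.1,-0.1,0,-0.5,0],
    [-0.1,-0.2,0,-1,0]
  ]
}}

```text
clock: 1.15
eef_pos: [0.3203, 0.4241, 0.2094]
tcp_rot: [-1.529, -0.426, 0.425]
force: [1.2, -0.3, 1.0]
gripper_width: 0.45
```

>>> {"method": "arm_command", "body": {
  "targets": [
    [-0.1,-0.1,0,-0.5,0],
    [-0.1,-0.2,0,-1,0]
  ]
}}

```text
clock: 1.35
eef_pos: [0.3479, 0.3462, 0.2098]
tcp_rot: [-1.529, -0.425, 0.424]
force: [0.2, -0.3, 0.2]
gripper_width: 0.454
```

>>> {"method": "arm_command", "body": {
  "targets": [
    [-0.1,-0.1,0,-0.5,0],
    [-0.1,-0.2,0,-1,0]
  ]
}}

```text
clock: 1.55
eef_pos: [0.3753, 0.2692, 0.2099]
tcp_rot: [-1.529, -0.424, 0.423]
force: [0.8, 0.4, -0.1]
gripper_width: 0.45
```

>>> {"method": "arm_command", "body": {
  "targets": [
    [-0.1,-0.1,0,-0.5,0],
    [-0.1,-0.2,0,-1,0]
  ]
}}

```text
clock: 1.75
eef_pos: [0.4026, 0.1923, 0.2099]
tcp_rot: [-1.529, -0.424, 0.423]
force: [0.5, -0.5, -0.6]
gripper_width: 0.448
```

>>> {"method": "arm_command", "body": {
  "targets": [
    [-0.1,-0.1,0,-0.5,0],
    [-0.1,-0.2,0,-1,0]
  ]
}}

```text
clock: 1.95
eef_pos: [0.43, 0.1154, 0.2099]
tcp_rot: [-1.529, -0.424, 0.423]
force: [0.4, 0.1, 0.7]
gripper_width: 0.452
```

>>> {"method": "arm_command", "body": {
  "targets": [
    [-0.1,-0.1,0,-0.5,0],
    [-0.1,-0.2,0,-1,0]
  ]
}}

```text
clock: 2.15
eef_pos: [0.4574, 0.0384, 0.2099]
tcp_rot: [-1.529, -0.424, 0.423]
force: [0.6, 0.4, -0.6]
gripper_width: 0.449
```

>>> {"method": "arm_command", "body": {
  "targets": [
    [-0.1,-0.1,0,-0.5,0],
    [-0.1,-0.2,0,-1,0],
    [-0.1,-0.2,0,-1,0],
    [-0.1,-0.2,0,-1,0]
  ]
}}

```text
clock: 2.55
eef_pos: [0.4844, -0.0374, 0.2096]
tcp_rot: [-1.529, -0.421, 0.422]
force: [0.1, 0.2, 0.2]
gripper_width: 0.453
```

```bash
python3 go.py .526 -.102 .13
```

```text
t 2.55 p [ 0.4844 -0.0374  0.2096] yaw 30.82 tilt 0.04 w 38.5 F [0.1 0.2 0.2] q [-0.21  0.2  -0.17  1.21  0.    0.82]
shift/80mm x,y,z: [ 0.033  0.994 -0.96 ]
```

>>> {"method": "arm_command", "body": {
  "targets": [
    [-0.1,0.02,0.2,-0.5,0],
    [-0.1,0.033,0.6,-0.96,0],
    [-0.1,0.033,0.994,-0.96,0],
    [-0.1,0.033,0.994,-0.96,0],
    [-0.1,0.033,0.994,-0.96,0]
  ]
}}

```text
clock: 3.05
eef_pos: [0.5249, -0.0997, 0.1302]
tcp_rot: [-1.527, -0.423, 0.425]
force: [-0.2, 0.1, 0.3]
gripper_width: 0.452
```

```bash
python3 go.py .526 -.102 .088; python3 - <<'E'
from h import *
for n,(x,y,w,h,f) in dict(top=(300,130,130,100,6),scene=(240,120,120,100,6)).items():
    c=snap(n); cv2.imwrite(f"pics/{n}1.png",cv2.resize(c.im[y:y+h,x:x+w,::-1],None,fx=f,fy=f,interpolation=cv2.INTER_CUBIC))
E
```

```text
t 3.05 p [ 0.5249 -0.0997  0.1302] yaw 31.01 tilt 0.14 w 38.4 F [-0.2  0.1  0.3] q [-0.31  0.33 -0.19  1.05  0.    0.72]
shift/80mm x,y,z: [-0.002  0.528 -0.032]
```

View pics/scene1.png

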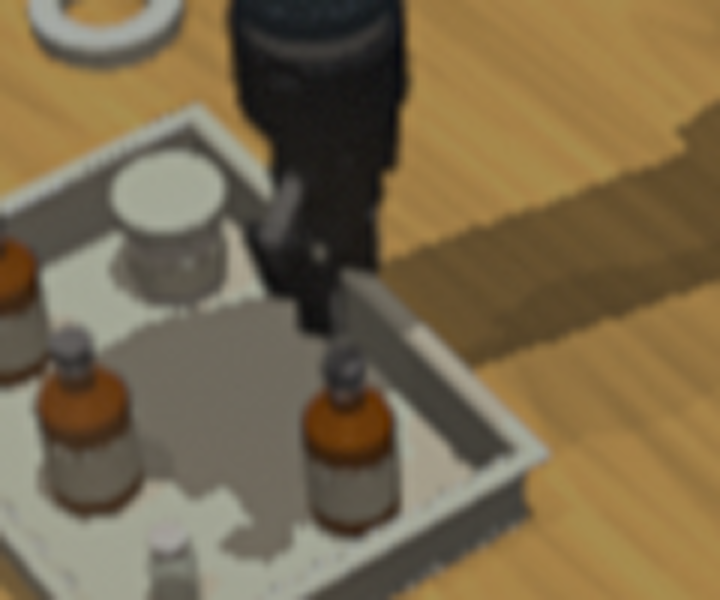

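View pics/top1.png

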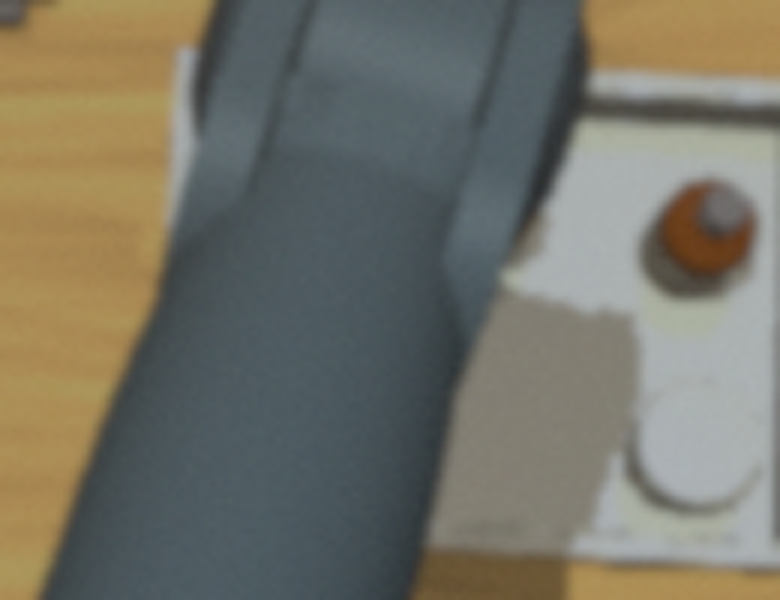

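```bash
python3 - <<'E'
from h import *
c=snap("scene")
p=np.array([.5249,-.0997,.1302]);x=np.array([.857,.515,0])
for d in(0,.02,.028,-.02,-.028):
    print(d,(((c.proj(p+x*d+[0,0,.004])[0]-(240,120))+.5)*6-.5).round(0))
print(((c.proj([.5262,-.102,.113])[0]-(240,120)+.5)*6-.5).round(0))
E
```

```text
0 [346. 330.]
0.02 [330. 360.]
0.028 [324. 372.]
-0.02 [361. 300.]
-0.028 [367. 289.]
[343. 360.]
```

>>> {"method": "arm_command", "body": {
  "targets": [
    [-0.1,0,0.15,-0.03,0],
    [-0.1,0,0.3,-0.03,0],
    [-0.1,0,0.42,-0.03,0],
    [-0.1,0,0.53,-0.03,0],
    [-0.1,0,0.53,-0.03,0]
  ]
}}

```text
clock: 3.7
eef_pos: [0.5257, -0.103, 0.0858]
tcp_rot: [-1.527, -0.42, 0.425]
force: [0.1, 0.2, 0.4]
gripper_width: 0.451
```

```bash
python3 go.py .526 -.102 .088; python3 - <<'E'
from h import *
for n,(x,y,w,h,f) in dict(scene=(240,120,120,100,6)).items():
    c=snap(n); cv2.imwrite(f"pics/{n}2.png",cv2.resize(c.im[y:y+h,x:x+w,::-1],None,fx=f,fy=f,interpolation=cv2.INTER_CUBIC))
E
```

```text
t 3.7 p [ 0.5257 -0.103   0.0858] yaw 30.88 tilt 0.21 w 38.3 F [0.1 0.2 0.4] q [-0.31  0.37 -0.26  0.94  0.    0.72]
shift/80mm x,y,z: [ 0.009 -0.027  0.009]
```

View pics/scene2.png

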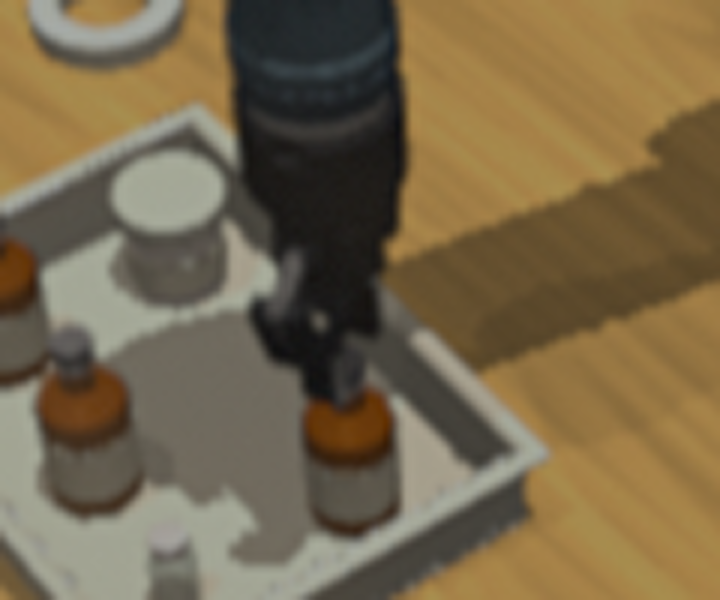

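>>> {"method": "arm_command", "body": {
  "targets": [
    [-0.4,0.005,-0.03,0.01,0],
    [-0.7,0.005,-0.03,0.01,0],
    [-0.8,0.005,-0.03,0.01,0],
    [-0.8,0.005,-0.03,0.01,0],
    [-0.8,0.005,-0.03,0.01,0],
    [-0.8,0.005,-0.03,0.01,0]
  ],
  "newtons": 40
}}

```text
clock: 4.35
eef_pos: [0.5295, -0.1034, 0.0928]
tcp_rot: [-1.532, -0.426, 0.419]
force: [-1.7, -1.6, 8.3]
gripper_width: 0.101
```

```bash
python3 go.py .526 -.102 .218; python3 - <<'E'
from h import *
for n,(x,y,w,h,f) in dict(scene=(240,120,120,100,6)).items():
    c=snap(n); cv2.imwrite(f"pics/{n}3.png",cv2.resize(c.im[y:y+h,x:x+w,::-1],None,fx=f,fy=f,interpolation=cv2.INTER_CUBIC))
E
```

```text
t 4.35 p [ 0.5295 -0.1034  0.0928] yaw 30.88 tilt 0.31 w 8.6 F [-1.7 -1.6  8.3] q [-0.31  0.37 -0.25  0.95 -0.    0.72]
shift/80mm x,y,z: [-0.023 -1.565  0.031]
```

View pics/scene3.png

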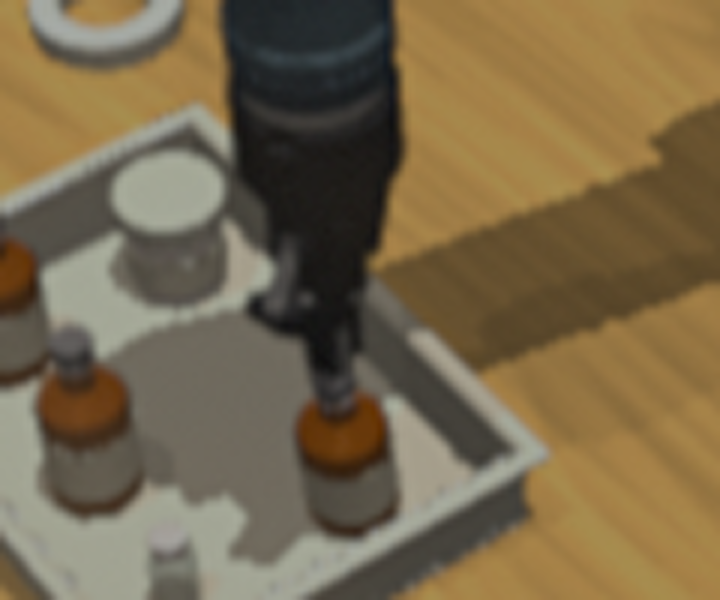

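```bash
python3 - <<'E'
from h import *
for n,(x,y,w,h,f) in dict(scene=(275,165,44,48,12)).items():
    c=snap(n); cv2.imwrite(f"pics/{n}4.png",cv2.resize(cv2.convertScaleAbs(c.im[y:y+h,x:x+w,::-1],alpha=1.6,beta=15),None,fx=f,fy=f,interpolation=cv2.INTER_CUBIC))
    d=cv2.imread("pics/scene0.png")
    cv2.imwrite("pics/s0z.png",cv2.resize(cv2.convertScaleAbs(d[y:y+h,x:x+w],alpha=1.6,beta=15),None,fx=f,fy=f,interpolation=cv2.INTER_CUBIC))
E
python3 go.py .526 -.102 .218
```

```text
t 4.45 p [ 0.5295 -0.1034  0.0928] yaw 30.89 tilt 0.31 w 8.4 F [-0.2 -0.1  8.3] q [-0.31  0.37 -0.25  0.95 -0.    0.72]
shift/80mm x,y,z: [-0.023 -1.565  0.031]
```

View pics/scene4.png

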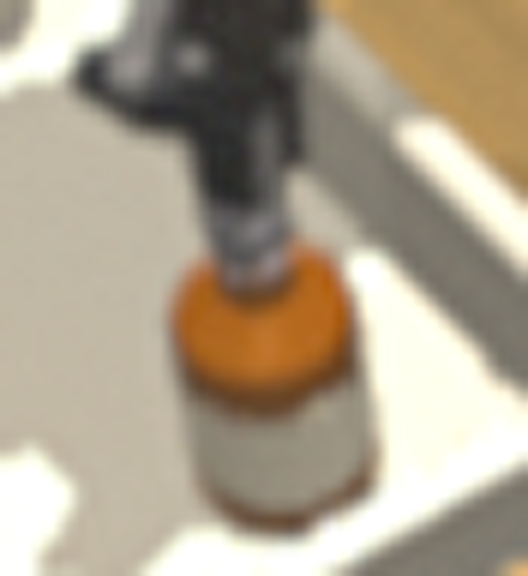

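View pics/s0z.png

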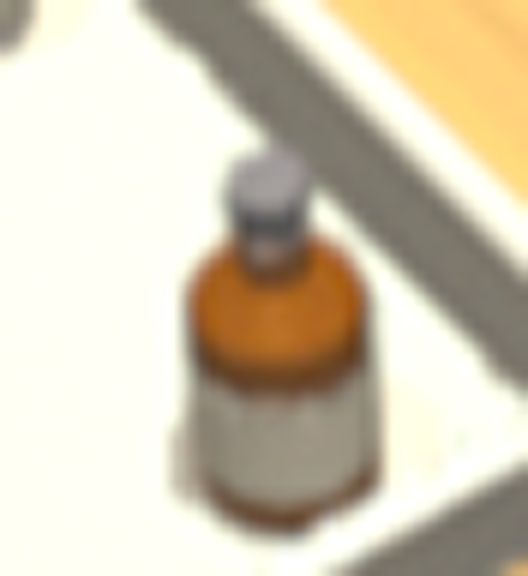

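```bash
python3 - <<'E'
from h import *
c=snap("scene")
def pp(P): return ((c.proj(P)[0]-(275,165)+.5)*12-.5).round(0)
p=np.array([.5295,-.1034,.0928]);x=np.array([.857,.515,0])
for z in (0,.01,.02,.038):print(z,pp(p+[0,0,z]),pp(p+x*.006+[0,0,z]),pp(p+x*.02+[0,0,z]))
print("cap0 top",pp([.5262,-.102,.113]),"neck0",pp([.5262,-.102,.088]))
E
```

```text
0 [257. 241.] [248. 259.] [226. 301.]
0.01 [255. 212.] [246. 230.] [224. 272.]
0.02 [252. 184.] [243. 201.] [221. 243.]
0.038 [247. 131.] [238. 149.] [216. 191.]
cap0 top [267. 180.] neck0 [273. 251.]
```

>>> {"method": "arm_command", "body": {
  "targets": [
    [-0.8,0,-0.012,0,0],
    [-0.8,0,-0.025,0,0],
    [-0.8,0,-0.037,0,0],
    [-0.8,0,-0.05,0,0]
  ]
}}

```text
clock: 4.9
eef_pos: [0.5271, -0.1025, 0.0941]
tcp_rot: [-1.529, -0.422, 0.423]
force: [-0.2, -0.1, -0.3]
gripper_width: 0.102
```

```bash
python3 - <<'E'
from h import *
for n,(x,y,w,h,f) in dict(scene=(275,165,44,48,12)).items():
    c=snap(n); cv2.imwrite(f"pics/{n}5.png",cv2.resize(cv2.convertScaleAbs(c.im[y:y+h,x:x+w,::-1],alpha=1.6,beta=15),None,fx=f,fy=f,interpolation=cv2.INTER_CUBIC))
E
python3 go.py .526 -.102 .218
```

```text
t 4.95 p [ 0.5272 -0.1025  0.0942] yaw 30.89 tilt 0.01 w 8.6 F [0.5 0.6 0.6] q [-0.31  0.36 -0.25  0.96  0.    0.72]
shift/80mm x,y,z: [-0.009 -1.547  0.014]
```

View pics/scene5.png

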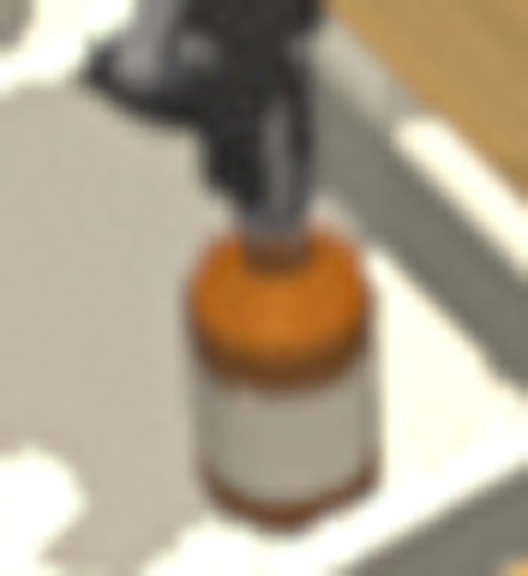

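```bash
python3 - <<'E'
from h import *
x,y,w,h,f=270,140,50,60,10
c=snap("scene"); g=c.im[y:y+h,x:x+w,::-1].astype(float)/255
cv2.imwrite("pics/scene6.png",cv2.resize((g**.5*255).astype(np.uint8),None,fx=f,fy=f,interpolation=cv2.INTER_CUBIC))
E
```

```text
(no output)
```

View pics/scene6.png

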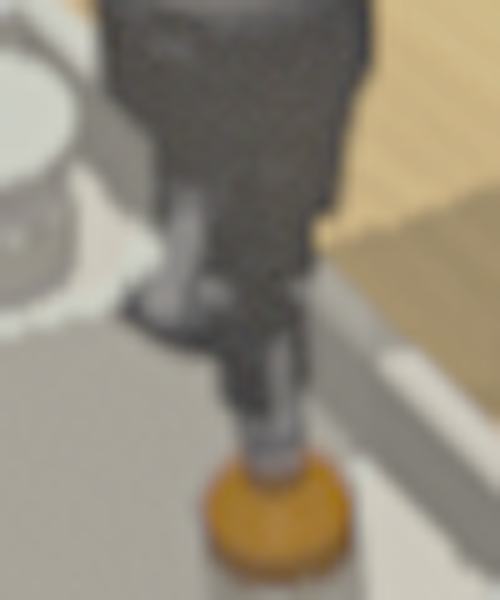

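>>> {"method": "arm_command", "body": {
  "targets": [
    [-0.8,0,-0.1,0,0],
    [-0.4,0,-0.17,0,0],
    [0,0,-0.17,0,0],
    [0,0,-0.17,0,0],
    [0,0,-0.17,0,0],
    [0,0,-0.17,0,0]
  ]
}}

```text
clock: 5.6
eef_pos: [0.5271, -0.1025, 0.1075]
tcp_rot: [-1.529, -0.422, 0.423]
force: [0.2, 0.1, -1.0]
gripper_width: 0.501
```

```bash
python3 go.py .526 -.102 .080;python3 - <<'E'
from h import *
x,y,w,h,f=270,140,50,60,10
c=snap("scene"); g=c.im[y:y+h,x:x+w,::-1].astype(float)/255
cv2.imwrite("pics/scene7.png",cv2.resize((g**.5*255).astype(np.uint8),None,fx=f,fy=f,interpolation=cv2.INTER_CUBIC))
E
```

```text
t 5.6 p [ 0.5271 -0.1025  0.1075] yaw 30.89 tilt 0.03 w 42.6 F [ 0.2  0.1 -1. ] q [-0.31  0.35 -0.22  0.99  0.    0.72]
shift/80mm x,y,z: [-0.008  0.344  0.012]
```

View pics/scene7.png

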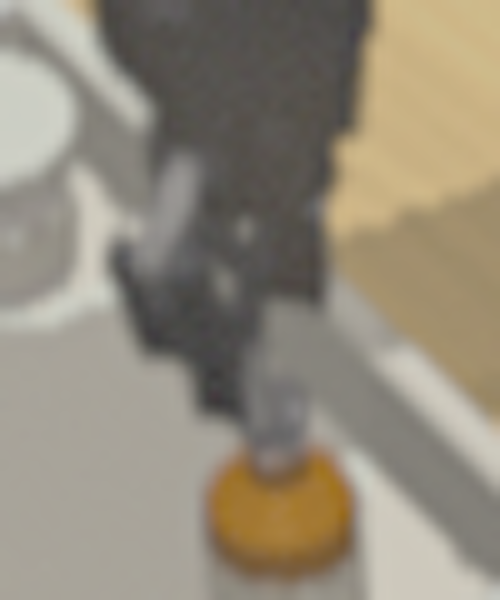

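```bash
python3 - <<'E'
from h import *
c=snap("scene")
def pp(P): return ((c.proj(P)[0]-(270,140)+.5)*10-.5).round(0)
p=np.array([.5271,-.1025,.1075]);x=np.array([.858,.5135,0]);z=np.array([-.5135,.858,0])
for h in (0,.01,.02,.03):print(h,*[pp(p+x*d+z*l+[0,0,h]) for d in(.021,.033) for l in(-.011,.011)],"far",*[pp(p+x*d+z*l+[0,0,h]) for d in(-.021,) for l in(-.011,.011)])
E
```

```text
0 [206. 456.] [279. 475.] [190. 487.] [263. 505.] far [261. 353.] [333. 371.]
0.01 [204. 432.] [277. 451.] [188. 463.] [261. 481.] far [259. 329.] [331. 347.]
0.02 [201. 408.] [275. 427.] [185. 438.] [259. 457.] far [257. 305.] [329. 322.]
0.03 [199. 383.] [273. 402.] [182. 414.] [257. 432.] far [254. 280.] [327. 298.]
```

>>> {"method": "arm_command", "body": {
  "targets": [
    [0,-0.01,0.1,0.01,0],
    [0,-0.01,0.2,0.01,0],
    [0,-0.01,0.3,0.01,0],
    [0,-0.01,0.35,0.01,0]
  ]
}}

```text
clock: 6.1
eef_pos: [0.5252, -0.102, 0.0783]
tcp_rot: [-1.528, -0.421, 0.424]
force: [0.0, -0.0, 0.1]
gripper_width: 0.499
```

>>> {"method": "arm_command", "body": {
  "targets": [
    [0,0,0.03,0,0],
    [0,0,0.06,0,0],
    [0,0,0.09,0,0],
    [0,0,0.09,0,0]
  ]
}}

```text
clock: 6.5
eef_pos: [0.5261, -0.1023, 0.0724]
tcp_rot: [-1.529, -0.422, 0.423]
force: [0.0, -0.2, 0.3]
gripper_width: 0.501
```

>>> {"method": "arm_command", "body": {
  "targets": [
    [-0.3,0,0,0,0],
    [-0.4,0,0,0,0],
    [-0.5,0,0,0,0],
    [-0.6,0,0,0,0],
    [-0.7,0,0,0,0],
    [-0.7,0,0,0,0],
    [-0.7,0,0,0,0]
  ],
  "newtons": 30
}}

```text
clock: 7.2
eef_pos: [0.5263, -0.1025, 0.0729]
tcp_rot: [-1.53, -0.423, 0.422]
force: [-0.9, 0.1, 4.3]
gripper_width: 0.229
```

```bash
python3 go.py .526 -.102 .2
```

```text
t 7.2 p [ 0.5263 -0.1025  0.0729] yaw 30.89 tilt 0.03 w 19.5 F [-0.9  0.1  4.3] q [-0.31  0.38 -0.28  0.91 -0.    0.72]
shift/80mm x,y,z: [-0.    -1.589  0.006]
```

>>> {"method": "arm_command", "body": {
  "targets": [
    [-0.8,0,0,0,0],
    [-0.8,0,0,0,0],
    [-0.8,0,-0.06,0,0],
    [-0.8,0,-0.15,0,0],
    [-0.8,0,-0.35,0,0],
    [-0.8,0,-0.6,0,0],
    [-0.8,0,-0.6,0,0],
    [-0.8,0,-0.6,0,0]
  ],
  "newtons": 40
}}

```text
clock: 8.0
eef_pos: [0.5265, -0.1023, 0.1206]
tcp_rot: [-1.529, -0.423, 0.422]
force: [-0.2, 0.5, -2.2]
gripper_width: 0.223
```

```bash
python3 go.py .526 -.102 .2;python3 - <<'E'
from h import *
x,y,w,h,f=250,110,70,100,6
c=snap("scene"); g=c.im[y:y+h,x:x+w,::-1].astype(float)/255
cv2.imwrite("pics/scene8.png",cv2.resize((g**.5*255).astype(np.uint8),None,fx=f,fy=f,interpolation=cv2.INTER_CUBIC))
E
```

```text
t 8.0 p [ 0.5265 -0.1023  0.1206] yaw 30.89 tilt 0.05 w 19.0 F [-0.2  0.5 -2.2] q [-0.31  0.34 -0.21  1.02  0.    0.72]
shift/80mm x,y,z: [-0.003 -0.993  0.006]
```

View pics/scene8.png

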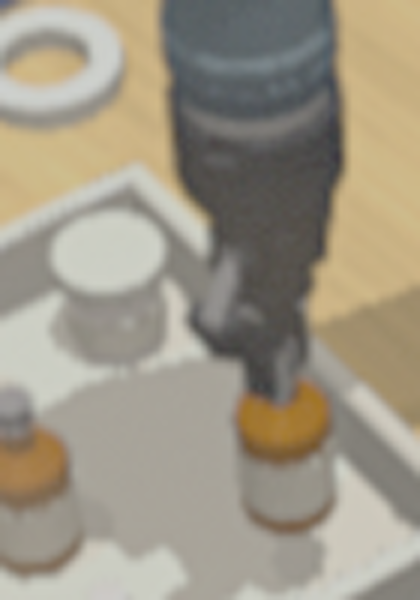

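>>> {"method": "arm_command", "body": {
  "targets": [
    [-0.8,0,-0.3,0,0],
    [-0.8,0,-0.6,0.1,0],
    [-0.8,0.1,-0.9,0.4,0],
    [-0.8,0.2,-1,0.7,0],
    [-0.8,0.3,-1,0.95,0]
  ]
}}

```text
clock: 8.55
eef_pos: [0.5078, -0.0239, 0.2011]
tcp_rot: [-1.529, -0.423, 0.422]
force: [-0.8, -0.7, -1.7]
gripper_width: 0.223
```

>>> {"method": "arm_command", "body": {
  "targets": [
    [-0.8,0.15,0,0.4,0],
    [-0.8,0.3,0,0.8,0],
    [-0.8,0.35,0,0.95,0],
    [-0.8,0.35,0,0.95,0]
  ]
}}

```text
clock: 8.95
eef_pos: [0.4916, 0.0561, 0.1995]
tcp_rot: [-1.528, -0.423, 0.426]
force: [0.2, -0.3, -2.4]
gripper_width: 0.224
```

```bash
python3 go.py .4905 .138 .2;python3 - <<'E'
from h import *
for n,(x,y,w,h,f) in dict(scene=(270,130,150,170,4),top=(210,100,150,140,5)).items():
    c=snap(n); g=c.im; cv2.imwrite(f"pics/full_{n}9.png",g[:,:,::-1]); g=g[y:y+h,x:x+w,::-1].astype(float)/255
    cv2.imwrite(f"pics/{n}9.png",cv2.resize((g**.6*255).astype(np.uint8),None,fx=f,fy=f,interpolation=cv2.INTER_CUBIC)[:600])
E
```

```text
t 8.95 p [0.4916 0.0561 0.1995] yaw 31.05 tilt 0.12 w 19.1 F [ 0.2 -0.3 -2.4] q [-0.01  0.22 -0.16  1.19 -0.    1.01]
shift/80mm x,y,z: [ 0.516 -0.006  0.884]
```

View pics/scene9.png

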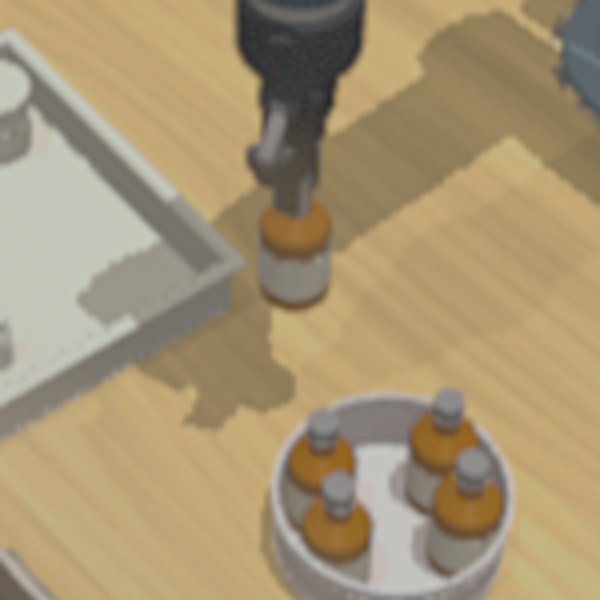

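View pics/top9.png

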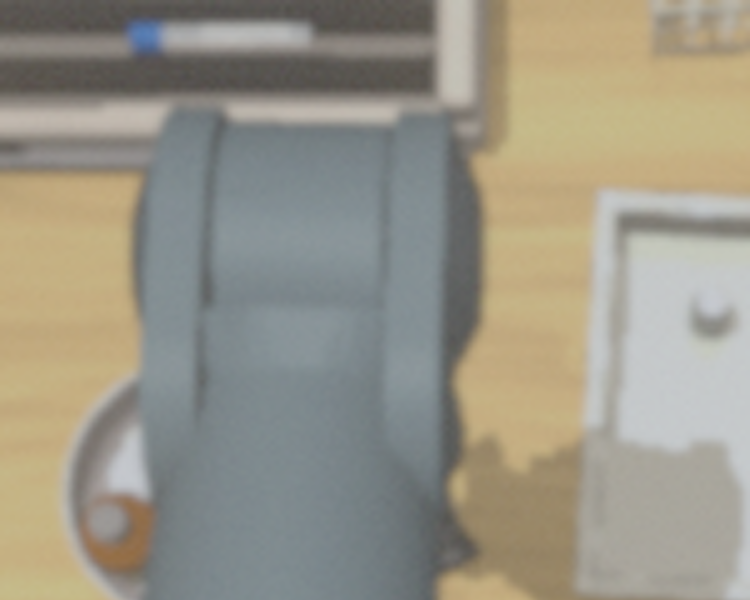

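```bash
python3 - <<'E'
from h import *
S=snap("scene")
ax=[S.proj([.4916,.0561,z])[0] for z in (.1295,.150,.1695,.19,.2095)]; print(np.round(ax,1))
hsv=cv2.cvtColor(S.im,cv2.COLOR_RGB2HSV).astype(int)
print(hsv[178:210:4,328:360,1]);
g=cv2.resize(S.im[215:300,325:410],None,fx=8,fy=8,interpolation=cv2.INTER_CUBIC)
hs=cv2.cvtColor(g,cv2.COLOR_RGB2HSV); m=((hs[:,:,1]<75)).astype(np.uint8)
cs,_=cv2.findContours(m,cv2.RETR_EXTERNAL,cv2.CHAIN_APPROX_NONE); c=max(cs,key=cv2.contourArea)[:,0]
px=(c+.5)/8-.5+(325,215); W=S.plane(px,.06); ctr=np.array([.514,.1825])
for it in range(8):
    d=W-ctr; n=np.linalg.norm(d,axis=1); u=(ctr-S.o[:2]); u/=np.linalg.norm(u)
    sel=(d@u/n>0.)&(abs(n-.079)<.006)
    s=least_squares(lambda q:np.linalg.norm(W[sel]-q,axis=1)-.079,ctr,loss="soft_l1",f_scale=.0007); ctr=s.x
print("tin scene",ctr,sel.sum(),np.std(np.linalg.norm(W[sel]-ctr,axis=1)))
E
```

```text
[[343.1 202.2]
 [343.2 197.1]
 [343.3 192.2]
 [343.5 186.9]
 [343.6 181.8]]
[[144 143 142 134 134 136 135 139 129  83  68  83  87  91  85  67  43  35
   64 115 134 134 135 135 137 140 138 140 139 139 139 138]
 [138 137 137 136 134 133 142 174 197 183 163 127 107  89  81  50  38  57
  144 210 213 213 190 157 139 134 139 137 134 138 140 139]
 [139 137 137 139 135 135 161 203 212 213 205 210 216 203 204 198 208 211
  207 209 207 209 203 179 146 139 136 135 138 136 137 138]
 [138 143 139 139 134 117 113 134 180 190 181 198 202 205 197 200 207 203
  200 191 190 180 161 126 114 127 137 139 141 140 144 143]
 [ 37  39  63 109 135 118  62  42  57  68  89 112 132 146 150 152 139 115
  113  97  76  62  47  70 132 146 143 142 142 143 142 142]
 [ 97 129 141 143 143 124  71  46  45  49  46  44  46  46  49  49  48  50
   50  52  48  48  46  86 135 146 143 144 144 145 142 142]
 [132 140 140 141 142 144 149 113  69  49  44  42  44  46  45  48  48  47
   50  48  46  61 126 153 145 145 144 145 144 144 142 145]
 [129 142 143 140 138 141 143 141 139 140 146 160 169 174 190 189 197 178
  174 156 148 144 144 145 143 142 142 142 142 144 144 143]]
tin scene [0.51618513 0.1825678 ] 602 0.0012879652092962846
```

>>> {"method": "arm_command", "body": {
  "targets": [
    [-0.8,0.2,0,0.35,0],
    [-0.8,0.4,0,0.7,0],
    [-0.8,0.516,0,0.884,0],
    [-0.8,0.516,0,0.884,0],
    [-0.8,0.516,0,0.884,0],
    [-0.8,0.516,0,0.884,0],
    [-0.8,0.516,0,0.884,0]
  ]
}}

```text
clock: 9.8
eef_pos: [0.492, 0.1355, 0.2005]
tcp_rot: [-1.53, -0.421, 0.421]
force: [0.7, 0.0, -1.1]
gripper_width: 0.229
```

```bash
python3 go.py .4905 .138 .14;python3 - <<'E'
from h import *
for n,(x,y,w,h,f) in dict(scene=(320,150,90,140,5)).items():
    c=snap(n); g=c.im; cv2.imwrite(f"pics/full_{n}10.png",g[:,:,::-1]); g=g[y:y+h,x:x+w,::-1].astype(float)/255
    cv2.imwrite(f"pics/{n}10.png",cv2.resize((g**.6*255).astype(np.uint8),None,fx=f,fy=f,interpolation=cv2.INTER_CUBIC)[:600])
print(np.round([c.proj([.4905,.138,z])[0] for z in(.13,.15,.17,.19)],1))
hsv=cv2.cvtColor(c.im,cv2.COLOR_RGB2HSV).astype(int)
E
python3 go.py .4905 .138 .14
```

```text
t 9.8 p [0.492  0.1355 0.2005] yaw 30.78 tilt 0.02 w 19.4 F [ 0.7  0.  -1.1] q [ 0.14  0.25 -0.12  1.2  -0.    1.18]
shift/80mm x,y,z: [-0.     0.757  0.037]
[[364.5 220.3]
 [364.9 215.5]
 [365.3 210.5]
 [365.7 205.4]]
t 9.85 p [0.492  0.1357 0.2006] yaw 30.8 tilt 0.01 w 19.3 F [-0.5 -0.7 -0.6] q [ 0.14  0.25 -0.12  1.2  -0.    1.18]
shift/80mm x,y,z: [-0.001  0.757  0.034]
```

View pics/scene10.png

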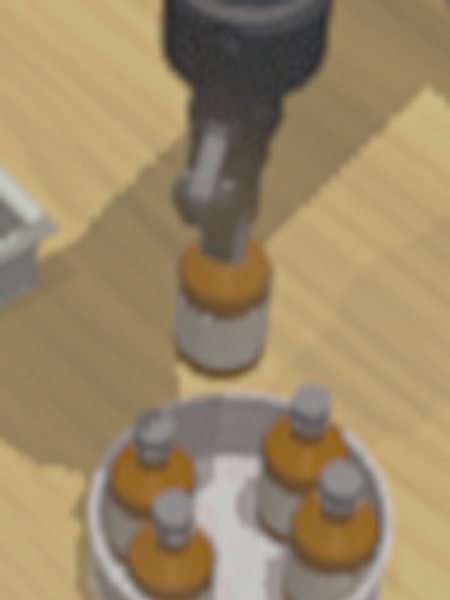

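>>> {"method": "arm_command", "body": {
  "targets": [
    [-0.8,0,0,0.034,0],
    [-0.8,0,0.15,0.034,0],
    [-0.8,0,0.35,0.034,0],
    [-0.8,0,0.5,0.034,0],
    [-0.8,0,0.5,0.034,0],
    [-0.8,0,0.5,0.034,0]
  ]
}}

```text
clock: 10.45
eef_pos: [0.49, 0.139, 0.1602]
tcp_rot: [-1.529, -0.422, 0.423]
force: [-0.0, 0.7, -1.4]
gripper_width: 0.226
```

```bash
python3 go.py .4905 .138 .14;python3 - <<'E'
from h import *
for n,(x,y,w,h,f) in dict(scene=(325,190,90,110,6)).items():
    c=snap(n); g=c.im; cv2.imwrite(f"pics/full_{n}11.png",g[:,:,::-1]); g=g[y:y+h,x:x+w,::-1].astype(float)/255
    cv2.imwrite(f"pics/{n}11.png",cv2.resize((g**.6*255).astype(np.uint8),None,fx=f,fy=f,interpolation=cv2.INTER_CUBIC)[:600])
E
python3 go.py .4905 .138 .14
```

```text
t 10.45 p [0.49   0.139  0.1602] yaw 30.89 tilt 0.06 w 19.2 F [-0.   0.7 -1.4] q [ 0.15  0.27 -0.21  1.1   0.    1.18]
shift/80mm x,y,z: [-0.001  0.252 -0.014]
t 10.5 p [0.4906 0.1391 0.1608] yaw 30.89 tilt 0.01 w 19.5 F [ 0.8  0.7 -1.7] q [ 0.15  0.27 -0.2   1.1   0.    1.18]
shift/80mm x,y,z: [-0.008  0.26  -0.011]
```

View pics/scene11.png

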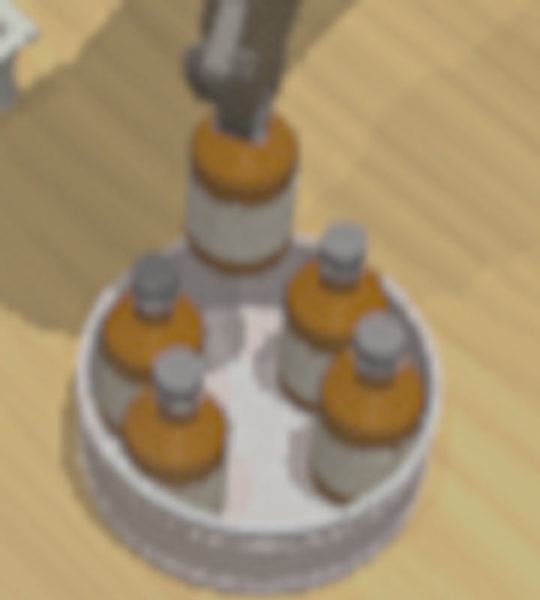

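>>> {"method": "arm_command", "body": {
  "targets": [
    [-0.8,0,0.1,-0.01,0],
    [-0.8,0,0.2,-0.01,0],
    [-0.8,0,0.3,-0.01,0],
    [-0.8,0,0.37,-0.01,0],
    [-0.8,0,0.37,-0.01,0]
  ]
}}

```text
clock: 11.0
eef_pos: [0.4899, 0.1382, 0.1297]
tcp_rot: [-1.529, -0.421, 0.424]
force: [-0.0, 0.0, -1.5]
gripper_width: 0.228
```

```bash
python3 go.py .4906 .1383 .10
```

```text
t 11.0 p [0.4899 0.1382 0.1297] yaw 30.89 tilt 0.13 w 19.4 F [-0.   0.  -1.5] q [ 0.15  0.29 -0.26  1.03  0.    1.18]
shift/80mm x,y,z: [ 0.009  0.372 -0.004]
```

>>> {"method": "arm_command", "body": {
  "targets": [
    [-0.8,0.005,0.06,0,0],
    [-0.8,0.005,0.12,0,0],
    [-0.8,0.005,0.19,0,0],
    [-0.8,0.005,0.25,0,0],
    [-0.8,0.005,0.25,0,0]
  ]
}}

```text
clock: 11.5
eef_pos: [0.4905, 0.1385, 0.1101]
tcp_rot: [-1.529, -0.421, 0.424]
force: [-1.3, 0.4, -1.4]
gripper_width: 0.226
```

>>> {"method": "arm_command", "body": {
  "targets": [
    [-0.8,0,0.06,0,0],
    [-0.8,0,0.12,0,0],
    [-0.8,0,0.18,0,0],
    [-0.8,0,0.25,0,0],
    [-0.8,0,0.25,0,0]
  ]
}}

```text
clock: 12.0
eef_pos: [0.4904, 0.1384, 0.09]
tcp_rot: [-1.529, -0.421, 0.424]
force: [-0.3, 0.6, -1.3]
gripper_width: 0.228
```

```bash
python3 go.py .4906 .1383 .074;python3 - <<'E'
from h import *
for n,(x,y,w,h,f) in dict(scene=(325,190,90,110,6)).items():
    c=snap(n); g=c.im; cv2.imwrite(f"pics/full_{n}12.png",g[:,:,::-1]); g=g[y:y+h,x:x+w,::-1].astype(float)/255
    cv2.imwrite(f"pics/{n}12.png",cv2.resize((g**.6*255).astype(np.uint8),None,fx=f,fy=f,interpolation=cv2.INTER_CUBIC)[:600])
E
```

```text
t 12.0 p [0.4904 0.1384 0.09  ] yaw 30.89 tilt 0.09 w 19.4 F [-0.3  0.6 -1.3] q [ 0.15  0.32 -0.33  0.93  0.    1.18]
shift/80mm x,y,z: [ 0.001  0.2   -0.003]
```

View pics/scene12.png

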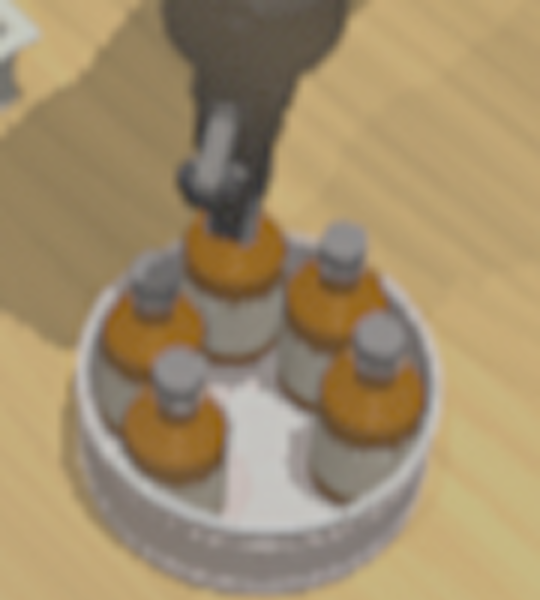

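>>> {"method": "arm_command", "body": {
  "targets": [
    [-0.8,0,0.06,0,0],
    [-0.8,0,0.12,0,0],
    [-0.8,0,0.17,0,0],
    [-0.8,0,0.18,0,0],
    [-0.8,0,0.18,0,0]
  ]
}}

```text
clock: 12.55
eef_pos: [0.491, 0.1385, 0.0763]
tcp_rot: [-1.529, -0.422, 0.423]
force: [0.6, -0.1, -1.2]
gripper_width: 0.221
```

>>> {"method": "arm_command", "body": {
  "targets": [
    [-0.8,0,0.01,0,0],
    [-0.8,0,0.02,0,0],
    [-0.8,0,0.03,0,0],
    [-0.8,0,0.03,0,0]
  ]
}}

```text
clock: 12.95
eef_pos: [0.4912, 0.1386, 0.0741]
tcp_rot: [-1.529, -0.422, 0.422]
force: [-0.4, -0.2, -0.9]
gripper_width: 0.225
```

>>> {"method": "arm_command", "body": {
  "targets": [
    [-0.8,0,0.01,0,0],
    [-0.8,0,0.02,0,0],
    [-0.8,0,0.03,0,0],
    [-0.8,0,0.03,0,0]
  ]
}}

```text
clock: 13.35
eef_pos: [0.4918, 0.1386, 0.0729]
tcp_rot: [-1.53, -0.424, 0.421]
force: [-2.4, -1.3, 6.8]
gripper_width: 0.226
```

>>> {"method": "arm_command", "body": {
  "targets": [
    [-0.6,0,-0.01,0,0],
    [-0.5,0,-0.01,0,0],
    [-0.4,0,-0.01,0,0],
    [-0.3,0,-0.01,0,0],
    [-0.25,0,-0.01,0,0],
    [-0.25,0,-0.01,0,0]
  ]
}}

```text
clock: 13.95
eef_pos: [0.4912, 0.1386, 0.0725]
tcp_rot: [-1.529, -0.422, 0.422]
force: [-0.2, 0.0, -0.1]
gripper_width: 0.376
```

>>> {"method": "arm_command", "body": {
  "targets": [
    [-0.25,0,-0.1,0,0],
    [-0.25,0,-0.25,0,0],
    [-0.25,0,-0.45,0,0],
    [-0.25,0,-0.7,0,0],
    [-0.25,0,-0.7,0,0]
  ]
}}

```text
clock: 14.45
eef_pos: [0.4939, 0.139, 0.1323]
tcp_rot: [-1.53, -0.428, 0.417]
force: [0.1, 0.4, 0.2]
gripper_width: 0.378
```

```bash
python3 go.py .6165 -.196 .125;python3 - <<'E'
from h import *
for n,(x,y,w,h,f) in dict(scene=(325,190,90,110,6)).items():
    c=snap(n); g=c.im; cv2.imwrite(f"pics/full_{n}13.png",g[:,:,::-1]); g=g[y:y+h,x:x+w,::-1].astype(float)/255
    cv2.imwrite(f"pics/{n}13.png",cv2.resize((g**.6*255).astype(np.uint8),None,fx=f,fy=f,interpolation=cv2.INTER_CUBIC)[:600])
E
```

```text
t 14.45 p [0.4939 0.139  0.1323] yaw 30.89 tilt 0.37 w 32.1 F [0.1 0.4 0.2] q [ 0.15  0.28 -0.26  1.02  0.    1.18]
shift/80mm x,y,z: [-0.835  0.097 -4.38 ]
```

View pics/scene13.png

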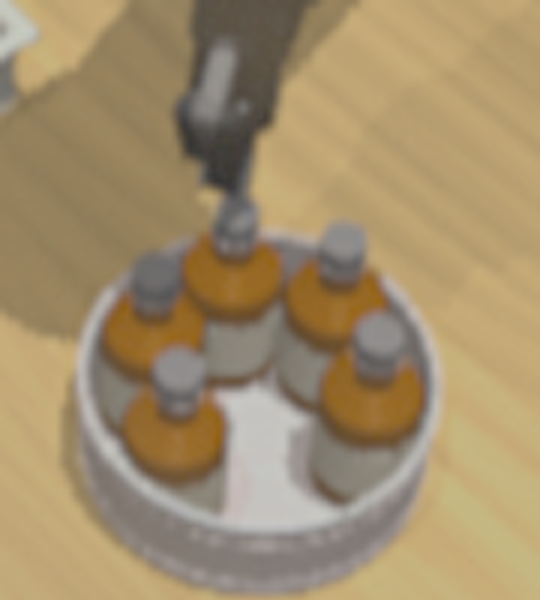

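>>> {"method": "arm_command", "body": {
  "targets": [
    [0,0,-0.2,0,0],
    [0,-0.1,-0.2,-0.5,0],
    [0,-0.167,-0.2,-0.876,0]
  ]
}}

```text
clock: 14.8
eef_pos: [0.5161, 0.0709, 0.1447]
tcp_rot: [-1.529, -0.424, 0.423]
force: [0.4, 0.6, -0.0]
gripper_width: 0.498
```

>>> {"method": "arm_command", "body": {
  "targets": [
    [0,-0.1,0,-0.5,0],
    [0,-0.167,0,-0.876,0]
  ]
}}

```text
clock: 15.0
eef_pos: [0.5404, 0.0027, 0.144]
tcp_rot: [-1.529, -0.422, 0.422]
force: [0.4, -0.2, 0.4]
gripper_width: 0.498
```

>>> {"method": "arm_command", "body": {
  "targets": [
    [0,-0.1,0,-0.5,0],
    [0,-0.167,0,-0.876,0]
  ]
}}

```text
clock: 15.2
eef_pos: [0.5649, -0.0645, 0.1439]
tcp_rot: [-1.529, -0.421, 0.422]
force: [0.2, 0.5, -0.4]
gripper_width: 0.504
```

>>> {"method": "arm_command", "body": {
  "targets": [
    [0,-0.1,0,-0.5,0],
    [0,-0.167,0,-0.876,0]
  ]
}}

```text
clock: 15.4
eef_pos: [0.5894, -0.1315, 0.1438]
tcp_rot: [-1.529, -0.421, 0.422]
force: [1.0, -0.1, 0.1]
gripper_width: 0.499
```

>>> {"method": "arm_command", "body": {
  "targets": [
    [0,-0.1,0,-0.5,0],
    [0,-0.167,0.05,-0.876,0],
    [0,-0.167,0.05,-0.876,0],
    [0,-0.167,0.05,-0.876,0],
    [0,-0.167,0.05,-0.876,0]
  ]
}}

```text
clock: 15.9
eef_pos: [0.6132, -0.1954, 0.1402]
tcp_rot: [-1.528, -0.422, 0.424]
force: [-1.0, 0.3, 0.4]
gripper_width: 0.498
```

```bash
cat > m4.py <<'E'
import sys
from m3 import *
T=snap("top");S=snap("scene")
for a in sys.argv[1:]:
    x,y=map(float,a.split(",")); g=np.array([x,y,.113])
    o=[x,y]
    for c,n in((T,"T"),(S,"S")):
        e=edgefit(c,c.proj(g)[0],.113); print(o,n,e[0].round(4),e[2],e[3].round(4))
E
python3 m4.py .6165,-.196 .601,-.299 .566,.1836 .539,.1397 .489,.225 .466,.18 .4912,.1386
python3 go.py .6165 -.196 .072
```

```text
t 16.0 p [ 0.6134 -0.1951  0.1406] yaw 30.97 tilt 0.04 w 42.7 F [ 0.2  0.  -0.9] q [-0.41  0.54  0.16  1.19  0.    0.62]
shift/80mm x,y,z: [ 0.027  0.858 -0.03 ]Traceback (most recent call last):
  File "m4.py", line 8, in <module>
    e=edgefit(c,c.proj(g)[0],.113); print(o,n,e[0].round(4),e[2],e[3].round(4))
  File "m3.py", line 15, in edgefit
    W=cam.plane(np.array(P),z); w=np.sqrt(np.array(ws)/40)
  File "h.py", line 10, in plane
    v=s.ray(p); return (s.o+v*((z-s.o[2])/v[:,2])[:,None])[:,:2]
  File "h.py", line 8, in ray
    p=np.atleast_2d(p); v=np.c_[(p-s.c)/s.f,np.ones(len(p))]; return v@s.R.T
                                 ~^~~~
ValueError: operands could not be broadcast together with shapes (1,0) (2,)
```

```bash
python3 m4.py .566,.1836 .539,.1397 .489,.225 .466,.18 .4912,.1386
python3 go.py .6165 -.196 .10
```

```text
[0.566, 0.1836] T [0.566  0.1839] 67 0.0008
[0.566, 0.1836] S [0.5657 0.1831] 72 0.0002
[0.539, 0.1397] T [0.538  0.1398] 70 0.0005
[0.539, 0.1397] S [0.5395 0.1398] 69 0.0005
[0.489, 0.225] T [0.4884 0.2253] 57 0.0005
[0.489, 0.225] S [0.4895 0.2245] 59 0.0003
[0.466, 0.18] T [0.465 0.18 ] 64 0.0004
[0.466, 0.18] S [0.4674 0.1803] 72 0.0008
[0.4912, 0.1386] T [0.4903 0.1394] 64 0.0007
[0.4912, 0.1386] S [0.4922 0.1393] 72 0.0007
t 16.1 p [ 0.6137 -0.1954  0.1408] yaw 30.96 tilt 0.01 w 42.6 F [ 0.5 -0.   0.7] q [-0.41  0.54  0.16  1.19  0.    0.62]
shift/80mm x,y,z: [ 0.026  0.511 -0.025]
```

>>> {"method": "arm_command", "body": {
  "targets": [
    [0,0.027,0,-0.03,0],
    [0,0.027,0.15,-0.03,0],
    [0,0.027,0.35,-0.03,0],
    [0,0.027,0.45,-0.03,0],
    [0,0.027,0.45,-0.03,0]
  ]
}}

```text
clock: 16.6
eef_pos: [0.6154, -0.1966, 0.1023]
tcp_rot: [-1.527, -0.42, 0.425]
force: [0.1, -0.4, 0.6]
gripper_width: 0.496
```

```bash
python3 go.py .6165 -.196 .072;python3 - <<'E'
from h import *
x,y,w,h,f=225,140,50,60,10
c=snap("scene"); g=c.im[y:y+h,x:x+w,::-1].astype(float)/255
cv2.imwrite("pics/scene14.png",cv2.resize((g**.5*255).astype(np.uint8),None,fx=f,fy=f,interpolation=cv2.INTER_CUBIC))
E
```

```text
t 16.6 p [ 0.6154 -0.1966  0.1023] yaw 30.89 tilt 0.22 w 42.1 F [ 0.1 -0.4  0.6] q [-0.41  0.57  0.11  1.11  0.    0.62]
shift/80mm x,y,z: [ 0.017  0.379 -0.001]
```

View pics/scene14.png

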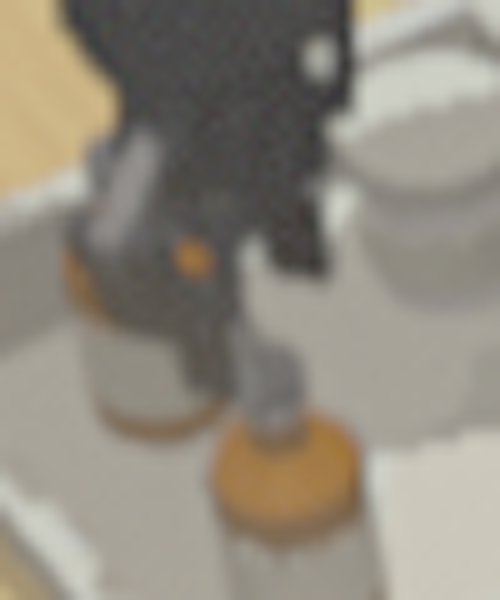

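>>> {"method": "arm_command", "body": {
  "targets": [
    [0,0.01,0.1,0,0],
    [0,0.01,0.2,0,0],
    [0,0.01,0.3,0,0],
    [0,0.01,0.37,0,0],
    [0,0.01,0.37,0,0]
  ]
}}

```text
clock: 17.15
eef_pos: [0.6166, -0.1966, 0.0736]
tcp_rot: [-1.528, -0.421, 0.424]
force: [-0.7, -0.8, 0.6]
gripper_width: 0.5
```

```bash
python3 go.py .6165 -.196 .072
```

```text
t 17.15 p [ 0.6166 -0.1966  0.0736] yaw 30.89 tilt 0.13 w 42.5 F [-0.7 -0.8  0.6] q [-0.41  0.59  0.06  1.05  0.    0.63]
shift/80mm x,y,z: [0.003 0.02  0.007]
```

>>> {"method": "arm_command", "body": {
  "targets": [
    [-0.3,0,0.015,0.005,0],
    [-0.4,0,0.015,0.005,0],
    [-0.5,0,0.015,0.005,0],
    [-0.6,0,0.015,0.005,0],
    [-0.8,0,0.015,0.005,0],
    [-0.8,0,0.015,0.005,0],
    [-0.8,0,0.015,0.005,0],
    [-0.8,0,0.015,0.005,0]
  ],
  "newtons": 40
}}

```text
clock: 17.95
eef_pos: [0.6176, -0.1969, 0.0743]
tcp_rot: [-1.53, -0.423, 0.422]
force: [-0.5, -0.8, 4.3]
gripper_width: 0.224
```

```bash
python3 go.py .6165 -.196 .072
```

```text
t 17.95 p [ 0.6176 -0.1969  0.0743] yaw 30.89 tilt 0.05 w 19.1 F [-0.5 -0.8  4.3] q [-0.41  0.59  0.06  1.05 -0.    0.63]
shift/80mm x,y,z: [-0.006  0.028  0.016]
```

>>> {"method": "arm_command", "body": {
  "targets": [
    [-0.8,0,-0.05,0,0],
    [-0.8,0,-0.2,0,0],
    [-0.8,0,-0.5,0,0],
    [-0.8,0,-0.8,0,0],
    [-0.8,0,-0.95,0,0]
  ]
}}

```text
clock: 18.45
eef_pos: [0.6185, -0.1969, 0.1525]
tcp_rot: [-1.531, -0.425, 0.42]
force: [-0.5, -1.4, -2.1]
gripper_width: 0.225
```

>>> {"method": "arm_command", "body": {
  "targets": [
    [-0.8,0.1,-0.4,0.2,0],
    [-0.8,0.2,-0.7,0.5,0],
    [-0.8,0.31,-0.7,0.84,0]
  ]
}}

```text
clock: 18.75
eef_pos: [0.6064, -0.1266, 0.2098]
tcp_rot: [-1.533, -0.427, 0.417]
force: [1.0, 0.9, -1.1]
gripper_width: 0.224
```

>>> {"method": "arm_command", "body": {
  "targets": [
    [-0.8,0.16,0,0.42,0],
    [-0.8,0.31,0,0.84,0]
  ]
}}

```text
clock: 18.95
eef_pos: [0.5906, -0.0547, 0.2059]
tcp_rot: [-1.529, -0.422, 0.422]
force: [-0.0, 0.7, -1.7]
gripper_width: 0.224
```

>>> {"method": "arm_command", "body": {
  "targets": [
    [-0.8,0.16,0,0.42,0],
    [-0.8,0.31,0,0.84,0]
  ]
}}

```text
clock: 19.15
eef_pos: [0.5771, 0.0161, 0.2057]
tcp_rot: [-1.529, -0.422, 0.422]
force: [0.4, 0.3, -1.8]
gripper_width: 0.228
```

>>> {"method": "arm_command", "body": {
  "targets": [
    [-0.8,0.16,0,0.42,0],
    [-0.8,0.31,0,0.84,0]
  ]
}}

```text
clock: 19.35
eef_pos: [0.5639, 0.0865, 0.2057]
tcp_rot: [-1.529, -0.422, 0.423]
force: [1.4, 1.0, -1.8]
gripper_width: 0.221
```

>>> {"method": "arm_command", "body": {
  "targets": [
    [-0.8,0.16,0,0.42,0],
    [-0.8,0.25,0,0.7,0],
    [-0.8,0.31,0,0.84,0],
    [-0.8,0.31,0,0.84,0]
  ]
}}

```text
clock: 19.75
eef_pos: [0.551, 0.1565, 0.2057]
tcp_rot: [-1.529, -0.424, 0.424]
force: [1.0, -1.1, -0.8]
gripper_width: 0.223
```

```bash
python3 go.py .5392 .2266 .2
```

```text
t 19.75 p [0.551  0.1565 0.2057] yaw 31.02 tilt 0.01 w 19.0 F [ 1.  -1.1 -0.8] q [0.17 0.37 0.07 1.26 0.   1.2 ]
shift/80mm x,y,z: [0.326 0.071 0.826]
```

>>> {"method": "arm_command", "body": {
  "targets": [
    [-0.8,0.16,0,0.4,0],
    [-0.8,0.26,0,0.7,0],
    [-0.8,0.326,0.07,0.826,0],
    [-0.8,0.326,0.07,0.826,0],
    [-0.8,0.326,0.07,0.826,0],
    [-0.8,0.326,0.07,0.826,0]
  ]
}}

```text
clock: 20.35
eef_pos: [0.5401, 0.224, 0.2001]
tcp_rot: [-1.53, -0.421, 0.421]
force: [-0.2, 0.4, -1.2]
gripper_width: 0.225
```

```bash
python3 go.py .5392 .2266 .162;python3 - <<'E'
from h import *
for n,(x,y,w,h,f) in dict(scene=(325,170,90,130,5)).items():
    c=snap(n); g=c.im; cv2.imwrite(f"pics/full_{n}15.png",g[:,:,::-1]); g=g[y:y+h,x:x+w,::-1].astype(float)/255
    cv2.imwrite(f"pics/{n}15.png",cv2.resize((g**.6*255).astype(np.uint8),None,fx=f,fy=f,interpolation=cv2.INTER_CUBIC)[:600])
    print(np.round([c.proj([.5392,.2266,z])[0] for z in(.13,.15,.17,.19)],1))
E
python3 go.py .5392 .2266 .162
```

```text
t 20.35 p [0.5401 0.224  0.2001] yaw 30.79 tilt 0.04 w 19.1 F [-0.2  0.4 -1.2] q [ 0.29  0.4   0.09  1.26 -0.    1.32]
shift/80mm x,y,z: [0.007 0.476 0.034]
[[374.7 252.4]
 [375.3 247.7]
 [375.8 242.9]
 [376.4 237.9]]
t 20.4 p [0.5401 0.2241 0.2002] yaw 30.79 tilt 0.03 w 19.0 F [ 0.4  0.3 -2.1] q [ 0.29  0.4   0.09  1.26 -0.    1.32]
shift/80mm x,y,z: [0.006 0.478 0.033]
```

View pics/scene15.png

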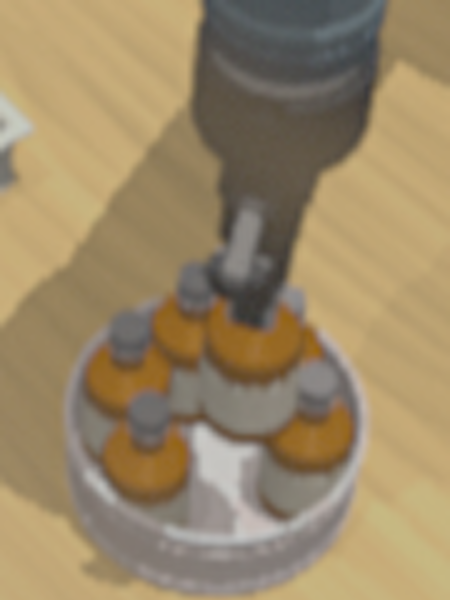

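>>> {"method": "arm_command", "body": {
  "targets": [
    [-0.8,0.006,0,0.034,0],
    [-0.8,0.006,0.15,0.034,0],
    [-0.8,0.006,0.35,0.034,0],
    [-0.8,0.006,0.48,0.034,0],
    [-0.8,0.006,0.48,0.034,0],
    [-0.8,0.006,0.48,0.034,0]
  ]
}}

```text
clock: 21.0
eef_pos: [0.5384, 0.2279, 0.1615]
tcp_rot: [-1.529, -0.422, 0.423]
force: [0.0, 0.1, -1.3]
gripper_width: 0.223
```

```bash
python3 go.py .5392 .2266 .13
```

```text
t 21.0 p [0.5384 0.2279 0.1615] yaw 30.88 tilt 0.05 w 19.0 F [ 0.   0.1 -1.3] q [0.29 0.41 0.01 1.17 0.   1.32]
shift/80mm x,y,z: [ 0.     0.393 -0.02 ]
```

>>> {"method": "arm_command", "body": {
  "targets": [
    [-0.8,0,0.05,-0.018,0],
    [-0.8,0,0.15,-0.018,0],
    [-0.8,0,0.25,-0.018,0],
    [-0.8,0,0.35,-0.018,0],
    [-0.8,0,0.39,-0.018,0],
    [-0.8,0,0.39,-0.018,0]
  ]
}}

```text
clock: 21.6
eef_pos: [0.5388, 0.2266, 0.1296]
tcp_rot: [-1.529, -0.421, 0.424]
force: [0.1, -0.6, -2.0]
gripper_width: 0.225
```

```bash
python3 go.py .5392 .2266 .11
```

```text
t 21.6 p [0.5388 0.2266 0.1296] yaw 30.89 tilt 0.1 w 19.1 F [ 0.1 -0.6 -2. ] q [ 0.29  0.43 -0.05  1.09  0.    1.32]
shift/80mm x,y,z: [ 0.005  0.245 -0.003]
```

>>> {"method": "arm_command", "body": {
  "targets": [
    [-0.8,0,0.06,0,0],
    [-0.8,0,0.12,0,0],
    [-0.8,0,0.18,0,0],
    [-0.8,0,0.25,0,0],
    [-0.8,0,0.25,0,0]
  ]
}}

```text
clock: 22.1
eef_pos: [0.5387, 0.2266, 0.1095]
tcp_rot: [-1.529, -0.421, 0.424]
force: [-0.2, 0.6, -1.3]
gripper_width: 0.226
```

>>> {"method": "arm_command", "body": {
  "targets": [
    [-0.8,0,0.06,0,0],
    [-0.8,0,0.12,0,0],
    [-0.8,0,0.18,0,0],
    [-0.8,0,0.25,0,0],
    [-0.8,0,0.25,0,0]
  ]
}}

```text
clock: 22.6
eef_pos: [0.5387, 0.2266, 0.0895]
tcp_rot: [-1.529, -0.421, 0.424]
force: [-0.4, 0.4, -1.3]
gripper_width: 0.224
```

>>> {"method": "arm_command", "body": {
  "targets": [
    [-0.8,0,0.05,0,0],
    [-0.8,0,0.1,0,0],
    [-0.8,0,0.14,0,0],
    [-0.8,0,0.16,0,0],
    [-0.8,0,0.16,0,0]
  ]
}}

```text
clock: 23.1
eef_pos: [0.5392, 0.2268, 0.0775]
tcp_rot: [-1.529, -0.422, 0.423]
force: [0.2, -0.9, -0.7]
gripper_width: 0.223
```

>>> {"method": "arm_command", "body": {
  "targets": [
    [-0.8,0,0.01,0,0],
    [-0.8,0,0.02,0,0],
    [-0.8,0,0.02,0,0]
  ]
}}

```text
clock: 23.4
eef_pos: [0.5395, 0.2268, 0.0762]
tcp_rot: [-1.529, -0.423, 0.422]
force: [-0.4, -0.8, -1.6]
gripper_width: 0.222
```

Foot about 5 mm up; now in fine steps.

>>> {"method": "arm_command", "body": {
  "targets": [
    [-0.8,0,0.01,0,0],
    [-0.8,0,0.015,0,0],
    [-0.8,0,0.015,0,0]
  ]
}}

```text
clock: 23.7
eef_pos: [0.5394, 0.2268, 0.0749]
tcp_rot: [-1.529, -0.422, 0.423]
force: [-0.4, 0.0, -1.9]
gripper_width: 0.226
```

>>> {"method": "arm_command", "body": {
  "targets": [
    [-0.8,0,0.008,0,0],
    [-0.8,0,0.015,0,0],
    [-0.8,0,0.015,0,0]
  ]
}}

```text
clock: 24.0
eef_pos: [0.5397, 0.2269, 0.0743]
tcp_rot: [-1.529, -0.423, 0.422]
force: [-1.7, -0.7, 2.7]
gripper_width: 0.226
```

>>> {"method": "arm_command", "body": {
  "targets": [
    [-0.6,0,0,0,0],
    [-0.5,0,0,0,0],
    [-0.4,0,0,0,0],
    [-0.3,0,0,0,0],
    [-0.25,0,0,0,0],
    [-0.25,0,0,0,0]
  ]
}}

```text
clock: 24.6
eef_pos: [0.5395, 0.2268, 0.0737]
tcp_rot: [-1.529, -0.422, 0.423]
force: [0.0, 0.0, 1.0]
gripper_width: 0.378
```

>>> {"method": "arm_command", "body": {
  "targets": [
    [-0.25,0,-0.1,0,0],
    [-0.25,0,-0.25,0,0],
    [-0.25,0,-0.45,0,0],
    [-0.25,0,-0.75,0,0],
    [-0.25,0,-0.9,0,0]
  ]
}}

```text
clock: 25.1
eef_pos: [0.5409, 0.2273, 0.149]
tcp_rot: [-1.529, -0.426, 0.419]
force: [-0.2, -0.0, 0.9]
gripper_width: 0.375
```

```bash
python3 go.py .601 -.299 .145;python3 - <<'E'
from h import *
for n,(x,y,w,h,f) in dict(scene=(325,190,90,110,6)).items():
    c=snap(n); g=c.im; cv2.imwrite(f"pics/full_{n}16.png",g[:,:,::-1]); g=g[y:y+h,x:x+w,::-1].astype(float)/255
    cv2.imwrite(f"pics/{n}16.png",cv2.resize((g**.6*255).astype(np.uint8),None,fx=f,fy=f,interpolation=cv2.INTER_CUBIC)[:600])
E
```

```text
t 25.1 p [0.5409 0.2273 0.149 ] yaw 30.89 tilt 0.24 w 31.9 F [-0.2 -0.   0.9] q [ 0.29  0.42 -0.01  1.13  0.    1.32]
shift/80mm x,y,z: [-2.733  0.045 -6.031]
```

View pics/scene16.png

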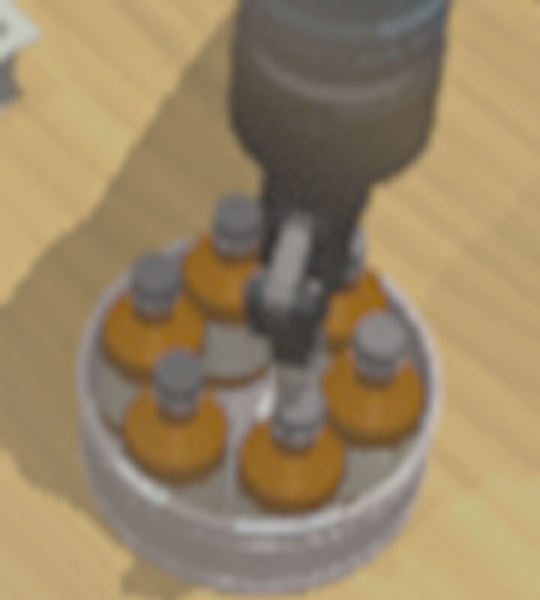

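>>> {"method": "arm_command", "body": {
  "targets": [
    [0,-0.2,-0.05,-0.43,0],
    [0,-0.39,-0.05,-0.86,0]
  ]
}}

```text
clock: 25.35
eef_pos: [0.5485, 0.1518, 0.1505]
tcp_rot: [-1.529, -0.426, 0.423]
force: [0.2, -0.5, 0.0]
gripper_width: 0.5
```

>>> {"method": "arm_command", "body": {
  "targets": [
    [0,-0.2,0,-0.43,0],
    [0,-0.39,0,-0.86,0]
  ]
}}

```text
clock: 25.55
eef_pos: [0.5565, 0.0754, 0.1497]
tcp_rot: [-1.529, -0.423, 0.423]
force: [0.5, 0.3, -0.1]
gripper_width: 0.501
```

>>> {"method": "arm_command", "body": {
  "targets": [
    [0,-0.2,0,-0.43,0],
    [0,-0.39,0,-0.86,0]
  ]
}}

```text
clock: 25.75
eef_pos: [0.565, 0.0002, 0.1496]
tcp_rot: [-1.529, -0.423, 0.422]
force: [1.3, 0.3, 0.2]
gripper_width: 0.499
```

>>> {"method": "arm_command", "body": {
  "targets": [
    [0,-0.2,0,-0.43,0],
    [0,-0.39,0,-0.86,0]
  ]
}}

```text
clock: 25.95
eef_pos: [0.5735, -0.075, 0.1496]
tcp_rot: [-1.529, -0.422, 0.422]
force: [0.0, 0.5, 0.8]
gripper_width: 0.502
```

>>> {"method": "arm_command", "body": {
  "targets": [
    [0,-0.2,0,-0.43,0],
    [0,-0.39,0,-0.86,0],
    [0,-0.39,0,-0.86,0]
  ]
}}

```text
clock: 26.25
eef_pos: [0.5827, -0.1532, 0.1494]
tcp_rot: [-1.532, -0.419, 0.418]
force: [0.3, 0.1, 0.1]
gripper_width: 0.503
```

```bash
python3 go.py .601 -.299 .145; python3 m4.py .566,.1836 .539,.1397 .489,.225 .466,.18 .4912,.1390 .5394,.2268 .601,-.299;python3 - <<'E'
from h import *
for n,(x,y,w,h,f) in dict(scene=(325,190,90,110,6),top=(205,150,100,90,7)).items():
    c=snap(n); g=c.im; cv2.imwrite(f"pics/full_{n}17.png",g[:,:,::-1]); g=g[y:y+h,x:x+w,::-1].astype(float)/255
    cv2.imwrite(f"pics/{n}17.png",cv2.resize((g**.6*255).astype(np.uint8),None,fx=f,fy=f,interpolation=cv2.INTER_CUBIC)[:600])
E
```

```text
t 26.25 p [ 0.5827 -0.1532  0.1494] yaw 30.57 tilt 0.12 w 42.7 F [0.3 0.1 0.1] q [-0.36  0.45  0.04  1.16 -0.    0.68]
shift/80mm x,y,z: [-0.73   0.059 -1.686]
[0.566, 0.1836] T [0.5659 0.184 ] 66 0.0008
[0.566, 0.1836] S [0.5657 0.1831] 72 0.0002
[0.539, 0.1397] T [0.5384 0.1396] 71 0.0006
[0.539, 0.1397] S [0.5395 0.1399] 69 0.0004
[0.489, 0.225] T [0.4878 0.2251] 65 0.0004
[0.489, 0.225] S [0.4896 0.2245] 58 0.0002
[0.466, 0.18] T [0.465 0.18 ] 63 0.0004
[0.466, 0.18] S [0.4674 0.1804] 72 0.0008
[0.4912, 0.139] T [0.4902 0.1394] 65 0.0007
[0.4912, 0.139] S [0.4922 0.1393] 72 0.0007
[0.5394, 0.2268] T [0.5382 0.2275] 67 0.0007
[0.5394, 0.2268] S [0.5393 0.2265] 68 0.0003
[0.601, -0.299] T [ 0.5987 -0.298 ] 59 0.0017
[0.601, -0.299] S [ 0.6028 -0.2971] 61 0.0009
```

View pics/top17.png

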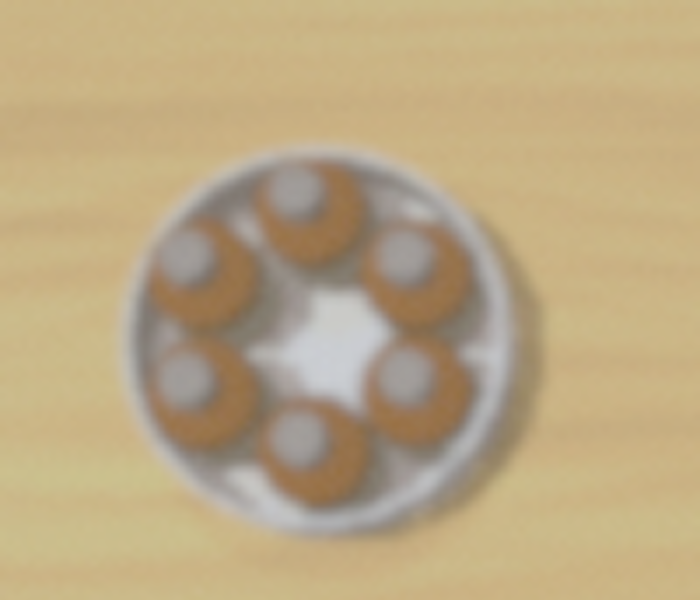

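>>> {"method": "arm_command", "body": {
  "targets": [
    [0,-0.2,0,-0.43,0],
    [0,-0.365,0,-0.84,0]
  ]
}}

```text
clock: 26.65
eef_pos: [0.5918, -0.2196, 0.15]
tcp_rot: [-1.528, -0.426, 0.426]
force: [0.1, 0.1, 0.2]
gripper_width: 0.501
```

>>> {"method": "arm_command", "body": {
  "targets": [
    [0,-0.2,0,-0.43,0],
    [0,-0.33,0,-0.75,0],
    [0,-0.365,0,-0.84,0],
    [0,-0.365,0.05,-0.84,0],
    [0,-0.365,0.05,-0.84,0],
    [0,-0.365,0.05,-0.84,0]
  ]
}}

```text
clock: 27.25
eef_pos: [0.6009, -0.2917, 0.1456]
tcp_rot: [-1.528, -0.424, 0.424]
force: [0.5, 0.5, 1.1]
gripper_width: 0.497
```

```bash
python3 go.py .601 -.299 .10
```

```text
t 27.25 p [ 0.6009 -0.2917  0.1456] yaw 31.01 tilt 0.07 w 42.2 F [0.5 0.5 1.1] q [-0.55  0.6   0.26  1.24  0.    0.48]
shift/80mm x,y,z: [-0.046  0.57  -0.079]
```

>>> {"method": "arm_command", "body": {
  "targets": [
    [0,-0.045,0,-0.08,0],
    [0,-0.045,0.15,-0.08,0],
    [0,-0.045,0.35,-0.08,0],
    [0,-0.045,0.5,-0.08,0],
    [0,-0.045,0.5,-0.08,0]
  ]
}}

```text
clock: 27.75
eef_pos: [0.5995, -0.3, 0.1028]
tcp_rot: [-1.525, -0.42, 0.425]
force: [-0.6, 0.5, 0.1]
gripper_width: 0.5
```

```bash
python3 go.py .601 -.299 .073;python3 - <<'E'
from h import *
x,y,w,h,f=210,120,50,60,10
c=snap("scene"); g=c.im[y:y+h,x:x+w,::-1].astype(float)/255
cv2.imwrite("pics/scene18.png",cv2.resize((g**.5*255).astype(np.uint8),None,fx=f,fy=f,interpolation=cv2.INTER_CUBIC))
E
```

```text
t 27.75 p [ 0.5995 -0.3     0.1028] yaw 30.89 tilt 0.29 w 42.5 F [-0.6  0.5  0.1] q [-0.56  0.62  0.2   1.15  0.    0.47]
shift/80mm x,y,z: [ 0.023  0.372 -0.001]
```

View pics/scene18.png

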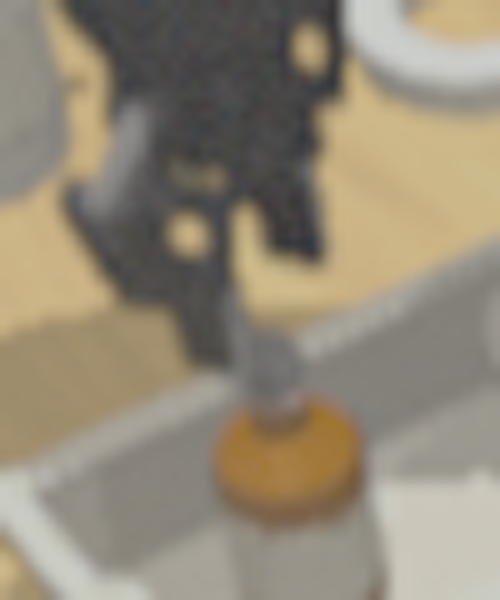

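>>> {"method": "arm_command", "body": {
  "targets": [
    [0,0.01,0.1,0,0],
    [0,0.01,0.2,0,0],
    [0,0.01,0.3,0,0],
    [0,0.01,0.37,0,0],
    [0,0.01,0.37,0,0]
  ]
}}

```text
clock: 28.3
eef_pos: [0.6012, -0.3002, 0.0748]
tcp_rot: [-1.527, -0.421, 0.424]
force: [0.4, -0.7, -1.1]
gripper_width: 0.502
```

```bash
python3 go.py .601 -.299 .073
```

```text
t 28.3 p [ 0.6012 -0.3002  0.0748] yaw 30.89 tilt 0.13 w 42.6 F [ 0.4 -0.7 -1.1] q [-0.56  0.64  0.15  1.09  0.    0.47]
shift/80mm x,y,z: [0.006 0.022 0.014]
```

>>> {"method": "arm_command", "body": {
  "targets": [
    [-0.3,0,0.01,0,0],
    [-0.4,0,0.01,0,0],
    [-0.5,0,0.01,0,0],
    [-0.6,0,0.01,0,0],
    [-0.8,0,0.01,0,0],
    [-0.8,0,0.01,0,0],
    [-0.8,0,0.01,0,0],
    [-0.8,0,0.01,0,0]
  ],
  "newtons": 40
}}

```text
clock: 29.1
eef_pos: [0.6023, -0.301, 0.0759]
tcp_rot: [-1.53, -0.423, 0.422]
force: [-0.9, 0.4, 5.4]
gripper_width: 0.226
```

```bash
python3 go.py .5155 .1828 .21
```

```text
t 29.1 p [ 0.6023 -0.301   0.0759] yaw 30.89 tilt 0.06 w 19.2 F [-0.9  0.4  5.4] q [-0.56  0.64  0.16  1.09 -0.    0.47]
shift/80mm x,y,z: [ 2.175 -1.68   5.745]
```

>>> {"method": "arm_command", "body": {
  "targets": [
    [-0.8,0,-0.05,0,0],
    [-0.8,0,-0.2,0,0],
    [-0.8,0,-0.5,0,0],
    [-0.8,0,-0.8,0,0],
    [-0.8,0,-0.95,0,0]
  ]
}}

```text
clock: 29.6
eef_pos: [0.6029, -0.3011, 0.154]
tcp_rot: [-1.531, -0.424, 0.421]
force: [0.9, 0.4, -2.0]
gripper_width: 0.217
```

>>> {"method": "arm_command", "body": {
  "targets": [
    [-0.8,0.1,-0.4,0.2,0],
    [-0.8,0.2,-0.75,0.5,0],
    [-0.8,0.31,-0.75,0.82,0]
  ]
}}

```text
clock: 29.9
eef_pos: [0.5917, -0.2324, 0.2159]
tcp_rot: [-1.534, -0.427, 0.417]
force: [0.8, -1.1, -1.7]
gripper_width: 0.225
```

>>> {"method": "arm_command", "body": {
  "targets": [
    [-0.8,0.16,0,0.41,0],
    [-0.8,0.31,0,0.82,0]
  ]
}}

```text
clock: 30.1
eef_pos: [0.5769, -0.1616, 0.2114]
tcp_rot: [-1.529, -0.422, 0.422]
force: [0.7, 1.0, -1.0]
gripper_width: 0.224
```

>>> {"method": "arm_command", "body": {
  "targets": [
    [-0.8,0.16,0,0.41,0],
    [-0.8,0.31,0,0.82,0]
  ]
}}

```text
clock: 30.3
eef_pos: [0.5642, -0.0921, 0.2112]
tcp_rot: [-1.529, -0.422, 0.423]
force: [-0.2, -0.1, -1.1]
gripper_width: 0.223
```

>>> {"method": "arm_command", "body": {
  "targets": [
    [-0.8,0.16,0,0.41,0],
    [-0.8,0.31,0,0.82,0]
  ]
}}

```text
clock: 30.5
eef_pos: [0.5517, -0.0231, 0.2112]
tcp_rot: [-1.529, -0.422, 0.423]
force: [0.4, 0.2, -1.4]
gripper_width: 0.224
```

>>> {"method": "arm_command", "body": {
  "targets": [
    [-0.8,0.16,0,0.41,0],
    [-0.8,0.31,0,0.82,0],
    [-0.8,0.31,0,0.82,0],
    [-0.8,0.31,0,0.82,0],
    [-0.8,0.31,0,0.82,0],
    [-0.8,0.31,0,0.82,0]
  ]
}}

```text
clock: 31.1
eef_pos: [0.5402, 0.0434, 0.2113]
tcp_rot: [-1.53, -0.421, 0.421]
force: [0.1, 0.2, -1.6]
gripper_width: 0.221
```

```bash
python3 go.py .5155 .1828 .21; cat > held.py <<'E'
import sys
from h import *
from workcell import r
tag=sys.argv[1]; dz=float(sys.argv[2])
p=r.state()["eef_pos"]; c=snap("scene"); p2=r.state()["eef_pos"]; p=(p+p2)/2
foot=p[2]-dz
# expected axis pixels at body heights and half width
for z in (.02,.03,.04,.05):
    P=np.array([p[0],p[1],foot+z]); a=c.proj(P)[0]; R_=c.R[:,0]; hw=np.linalg.norm(c.proj(P+R_*.0235)[0]-a)
    print(z,a.round(1),round(hw,1))
x0,y0=(c.proj([p[0],p[1],foot+.04])[0]-(30,35)).astype(int)
g=c.im[y0:y0+70,x0:x0+60,::-1].astype(float)/255; print("origin",x0,y0)
cv2.imwrite(f"pics/held{tag}.png",cv2.resize((g**.6*255).astype(np.uint8),None,fx=8,fy=8,interpolation=cv2.INTER_CUBIC))
E
python3 held.py 3a .0729
```

```text
t 31.1 p [0.5402 0.0434 0.2113] yaw 30.8 tilt 0.01 w 18.7 F [ 0.1  0.2 -1.6] q [-0.04  0.31 -0.01  1.25 -0.    1.  ]
shift/80mm x,y,z: [0.627 0.016 1.655]
0.02 [325.9 201.5] 9.1
0.03 [325.8 198.9] 9.2
0.04 [325.8 196.4] 9.2
0.05 [325.7 193.8] 9.3
origin 295 161
```

View pics/held3a.png

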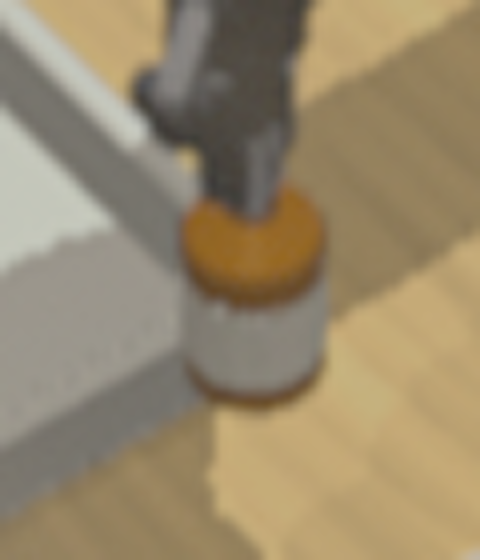

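```bash
python3 go.py .5165 .1811 .205
```

```text
t 31.15 p [0.5402 0.0434 0.2112] yaw 30.8 tilt 0.01 w 19.1 F [-0.5  0.1 -0.7] q [-0.04  0.31 -0.01  1.25 -0.    1.  ]
shift/80mm x,y,z: [0.627 0.078 1.63 ]
```

>>> {"method": "arm_command", "body": {
  "targets": [
    [-0.8,0.16,0,0.42,0],
    [-0.8,0.31,0,0.82,0]
  ]
}}

```text
clock: 31.35
eef_pos: [0.528, 0.1128, 0.2113]
tcp_rot: [-1.53, -0.42, 0.419]
force: [-0.2, -0.2, -2.3]
gripper_width: 0.226
```

>>> {"method": "arm_command", "body": {
  "targets": [
    [-0.8,0.16,0,0.4,0],
    [-0.8,0.25,0,0.65,0],
    [-0.8,0.31,0,0.82,0],
    [-0.8,0.31,0,0.82,0],
    [-0.8,0.31,0,0.82,0],
    [-0.8,0.31,0,0.82,0],
    [-0.8,0.31,0,0.82,0]
  ]
}}

```text
clock: 32.05
eef_pos: [0.5155, 0.1814, 0.2114]
tcp_rot: [-1.53, -0.421, 0.421]
force: [-0.4, -0.3, -1.4]
gripper_width: 0.223
```

```bash
python3 go.py .5165 .1811 .165; python3 held.py 3b .0729; python3 go.py .5165 .1811 .165
```

```text
t 32.05 p [0.5155 0.1814 0.2114] yaw 30.8 tilt 0.01 w 19.0 F [-0.4 -0.3 -1.4] q [ 0.22  0.32  0.    1.25 -0.    1.26]
shift/80mm x,y,z: [ 0.009  0.58  -0.009]
0.02 [369.7 229. ] 9.6
0.03 [370.  226.5] 9.6
0.04 [370.2 224. ] 9.7
0.05 [370.4 221.5] 9.8
origin 340 189
t 32.1 p [0.5155 0.1815 0.2114] yaw 30.8 tilt 0.01 w 18.9 F [-0.2  0.1 -1.6] q [ 0.22  0.32  0.    1.25 -0.    1.26]
shift/80mm x,y,z: [ 0.008  0.58  -0.011]
```

View pics/held3b.png

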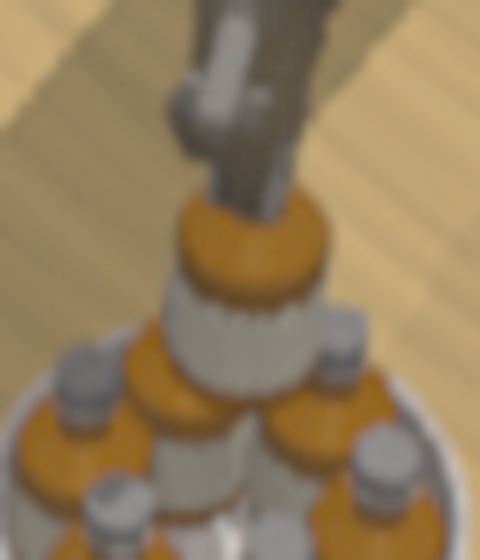

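>>> {"method": "arm_command", "body": {
  "targets": [
    [-0.8,0.008,0.1,-0.005,0],
    [-0.8,0.008,0.25,-0.005,0],
    [-0.8,0.008,0.45,-0.005,0],
    [-0.8,0.008,0.57,-0.005,0],
    [-0.8,0.008,0.57,-0.005,0],
    [-0.8,0.008,0.57,-0.005,0]
  ]
}}

```text
clock: 32.7
eef_pos: [0.5156, 0.1824, 0.1655]
tcp_rot: [-1.529, -0.422, 0.423]
force: [-0.1, -0.1, -0.6]
gripper_width: 0.228
```

```bash
python3 go.py .5163 .1814 .13; python3 held.py 3c .0729
```

```text
t 32.7 p [0.5156 0.1824 0.1655] yaw 30.89 tilt 0.05 w 19.4 F [-0.1 -0.1 -0.6] q [ 0.22  0.34 -0.09  1.14  0.    1.26]
shift/80mm x,y,z: [ 0.001  0.443 -0.015]
0.02 [368.8 240.2] 9.3
0.03 [369.1 237.9] 9.4
0.04 [369.3 235.5] 9.4
0.05 [369.5 233.1] 9.5
origin 339 200
```

View pics/held3c.png

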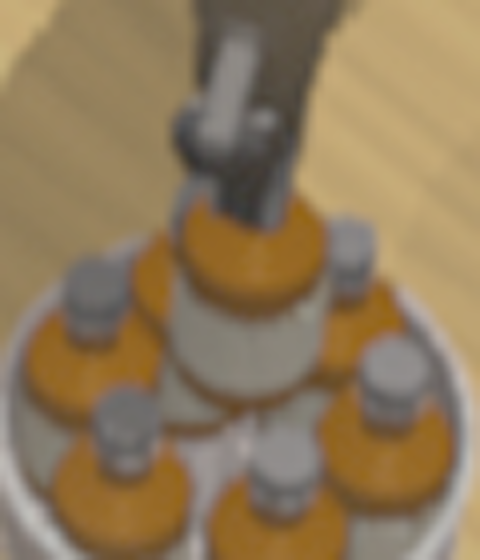

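>>> {"method": "arm_command", "body": {
  "targets": [
    [-0.8,0,0.05,-0.015,0],
    [-0.8,0,0.15,-0.015,0],
    [-0.8,0,0.25,-0.015,0],
    [-0.8,0,0.35,-0.015,0],
    [-0.8,0,0.4,-0.015,0],
    [-0.8,0,0.4,-0.015,0]
  ]
}}

```text
clock: 33.35
eef_pos: [0.5157, 0.1813, 0.1327]
tcp_rot: [-1.529, -0.421, 0.424]
force: [0.6, 0.4, -2.7]
gripper_width: 0.225
```

```bash
python3 go.py .5163 .1814 .11
```

```text
t 33.35 p [0.5157 0.1813 0.1327] yaw 30.89 tilt 0.11 w 19.1 F [ 0.6  0.4 -2.7] q [ 0.22  0.36 -0.15  1.06  0.    1.25]
shift/80mm x,y,z: [ 0.007  0.284 -0.002]
```

>>> {"method": "arm_command", "body": {
  "targets": [
    [-0.8,0.004,0.05,0,0],
    [-0.8,0.004,0.1,0,0],
    [-0.8,0.004,0.16,0,0],
    [-0.8,0.004,0.2,0,0],
    [-0.8,0.004,0.2,0,0]
  ]
}}

```text
clock: 33.85
eef_pos: [0.5163, 0.1815, 0.1171]
tcp_rot: [-1.529, -0.422, 0.423]
force: [-0.8, -1.2, -2.1]
gripper_width: 0.226
```

>>> {"method": "arm_command", "body": {
  "targets": [
    [-0.8,0,0.05,0,0],
    [-0.8,0,0.1,0,0],
    [-0.8,0,0.15,0,0],
    [-0.8,0,0.2,0,0],
    [-0.8,0,0.2,0,0]
  ]
}}

```text
clock: 34.35
eef_pos: [0.5162, 0.1814, 0.101]
tcp_rot: [-1.529, -0.421, 0.424]
force: [0.0, 0.2, -1.6]
gripper_width: 0.222
```

```bash
python3 go.py .5163 .1814 .08;  python3 held.py 3d .0729
```

```text
t 34.35 p [0.5162 0.1814 0.101 ] yaw 30.89 tilt 0.08 w 18.9 F [ 0.   0.2 -1.6] q [ 0.22  0.38 -0.21  0.99  0.    1.25]
shift/80mm x,y,z: [ 0.001  0.262 -0.001]
0.02 [367.1 254.4] 8.9
0.03 [367.3 252.2] 9.0
0.04 [367.5 250. ] 9.0
0.05 [367.7 247.9] 9.1
origin 337 215
```

View pics/held3d.png

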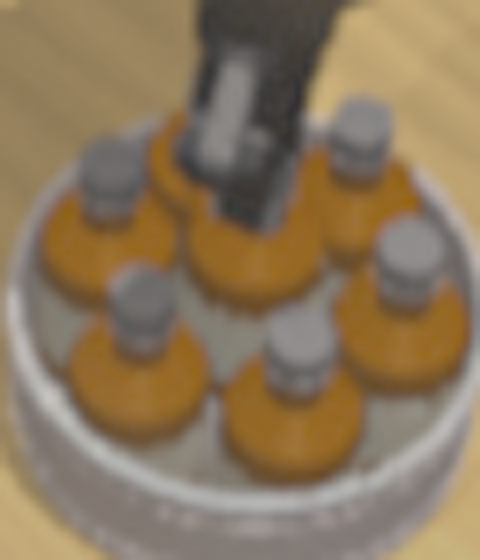

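Going in freely with no contact force; lower the rest.

>>> {"method": "arm_command", "body": {
  "targets": [
    [-0.8,0,0.05,0,0],
    [-0.8,0,0.1,0,0],
    [-0.8,0,0.15,0,0],
    [-0.8,0,0.2,0,0],
    [-0.8,0,0.2,0,0]
  ]
}}

```text
clock: 34.9
eef_pos: [0.5162, 0.1814, 0.085]
tcp_rot: [-1.529, -0.421, 0.424]
force: [0.6, 0.3, -1.0]
gripper_width: 0.226
```

>>> {"method": "arm_command", "body": {
  "targets": [
    [-0.8,0,0.03,0,0],
    [-0.8,0,0.06,0,0],
    [-0.8,0,0.08,0,0],
    [-0.8,0,0.08,0,0]
  ]
}}

```text
clock: 35.3
eef_pos: [0.5167, 0.1815, 0.0791]
tcp_rot: [-1.529, -0.422, 0.423]
force: [-0.8, -1.0, -1.9]
gripper_width: 0.223
```

>>> {"method": "arm_command", "body": {
  "targets": [
    [-0.8,0,0.01,0,0],
    [-0.8,0,0.015,0,0],
    [-0.8,0,0.015,0,0]
  ]
}}

```text
clock: 35.6
eef_pos: [0.5168, 0.1816, 0.0782]
tcp_rot: [-1.529, -0.423, 0.422]
force: [-0.7, -0.7, -1.0]
gripper_width: 0.224
```

>>> {"method": "arm_command", "body": {
  "targets": [
    [-0.8,0,0.01,0,0],
    [-0.8,0,0.02,0,0],
    [-0.8,0,0.02,0,0]
  ]
}}

```text
clock: 35.9
eef_pos: [0.5168, 0.1815, 0.0765]
tcp_rot: [-1.529, -0.422, 0.423]
force: [0.7, -0.3, -1.1]
gripper_width: 0.227
```

>>> {"method": "arm_command", "body": {
  "targets": [
    [-0.8,0,0.01,0,0],
    [-0.8,0,0.01,0,0],
    [-0.8,0,0.01,0,0]
  ]
}}

```text
clock: 36.2
eef_pos: [0.517, 0.1816, 0.076]
tcp_rot: [-1.529, -0.423, 0.422]
force: [-0.7, 0.2, 0.1]
gripper_width: 0.224
```

>>> {"method": "arm_command", "body": {
  "targets": [
    [-0.8,0,0.01,0,0],
    [-0.8,0,0.01,0,0],
    [-0.8,0,0.01,0,0]
  ]
}}

```text
clock: 36.5
eef_pos: [0.5173, 0.1817, 0.0759]
tcp_rot: [-1.529, -0.424, 0.421]
force: [-1.7, -1.0, 4.6]
gripper_width: 0.223
```

>>> {"method": "arm_command", "body": {
  "targets": [
    [-0.6,0,0,0,0],
    [-0.5,0,0,0,0],
    [-0.4,0,0,0,0],
    [-0.3,0,0,0,0],
    [-0.27,0,0,0,0],
    [-0.27,0,0,0,0]
  ]
}}

```text
clock: 37.1
eef_pos: [0.5168, 0.1816, 0.0749]
tcp_rot: [-1.529, -0.422, 0.423]
force: [-0.8, 0.1, -0.1]
gripper_width: 0.365
```

>>> {"method": "arm_command", "body": {
  "targets": [
    [-0.27,0,-0.1,0,0],
    [-0.27,0,-0.25,0,0],
    [-0.27,0,-0.45,0,0],
    [-0.27,0,-0.75,0,0],
    [-0.27,0,-1,0,0],
    [-0.27,0,-1,0,0]
  ]
}}

```text
clock: 37.7
eef_pos: [0.5196, 0.1823, 0.1593]
tcp_rot: [-1.529, -0.428, 0.417]
force: [1.3, -0.5, 0.4]
gripper_width: 0.363
```

>>> {"method": "arm_command", "body": {
  "targets": [
    [-0.27,-0.2,-0.3,-0.4,0],
    [-0.27,-0.4,-0.3,-0.8,0],
    [-0.27,-0.5,-0.3,-1,0]
  ]
}}

```text
clock: 38.0
eef_pos: [0.5242, 0.0903, 0.1798]
tcp_rot: [-1.531, -0.423, 0.42]
force: [-0.1, 0.5, -0.0]
gripper_width: 0.365
```

>>> {"method": "arm_command", "body": {
  "targets": [
    [-0.27,-0.2,0,-0.4,0],
    [-0.27,-0.4,0,-0.8,0],
    [-0.27,-0.5,0,-1,0],
    [-0.27,-0.5,0,-1,0]
  ]
}}

```text
clock: 38.4
eef_pos: [0.5304, 0.0011, 0.1788]
tcp_rot: [-1.53, -0.419, 0.42]
force: [-0.2, 0.8, 1.1]
gripper_width: 0.36
```

>>> {"method": "arm_command", "body": {
  "targets": [
    [-0.27,-0.2,0,-0.4,0],
    [-0.27,-0.4,0,-0.8,0],
    [-0.27,-0.5,0,-1,0],
    [-0.27,-0.5,0,-1,0]
  ]
}}

```text
clock: 38.8
eef_pos: [0.5373, -0.0871, 0.1787]
tcp_rot: [-1.53, -0.421, 0.421]
force: [0.1, -0.9, -0.4]
gripper_width: 0.36
```

```bash
python3 go.py .5165 .1814 .08; python3 - <<'E'
from h import *
for n,(x,y,w,h,f) in dict(scene=(320,200,90,95,6),top=(210,155,84,84,7)).items():
    c=snap(n); g=c.im; cv2.imwrite(f"pics/full_{n}20.png",g[:,:,::-1]); g=g[y:y+h,x:x+w,::-1].astype(float)/255
    cv2.imwrite(f"pics/{n}20.png",cv2.resize((g**.6*255).astype(np.uint8),None,fx=f,fy=f,interpolation=cv2.INTER_CUBIC)[:600])
E
python3 m4.py .566,.1836 .539,.1397 .489,.225 .466,.18 .4912,.1390 .5394,.2268 .5155,.183
```

```text
t 38.8 p [ 0.5373 -0.0871  0.1787] yaw 30.76 tilt 0.0 w 30.6 F [ 0.1 -0.9 -0.4] q [-0.28  0.32 -0.08  1.17  0.    0.76]
shift/80mm x,y,z: [1.493 1.234 3.017]
[0.566, 0.1836] T [0.566  0.1842] 67 0.0008
[0.566, 0.1836] S [0.5655 0.1832] 72 0.0002
[0.539, 0.1397] T [0.538  0.1397] 70 0.0006
[0.539, 0.1397] S [0.5394 0.1398] 69 0.0004
[0.489, 0.225] T [0.4881 0.2253] 65 0.0005
[0.489, 0.225] S [0.4896 0.2244] 60 0.0003
[0.466, 0.18] T [0.4653 0.1801] 72 0.0004
[0.466, 0.18] S [0.4674 0.1803] 71 0.0009
[0.4912, 0.139] T [0.4896 0.1386] 72 0.0002
[0.4912, 0.139] S [0.4922 0.1393] 72 0.0007
[0.5394, 0.2268] T [0.538  0.2275] 68 0.0008
[0.5394, 0.2268] S [0.539  0.2262] 72 0.0002
[0.5155, 0.183] T [0.515  0.1837] 72 0.0006
[0.5155, 0.183] S [0.517  0.1828] 72 0.0002
```

View pics/scene20.png

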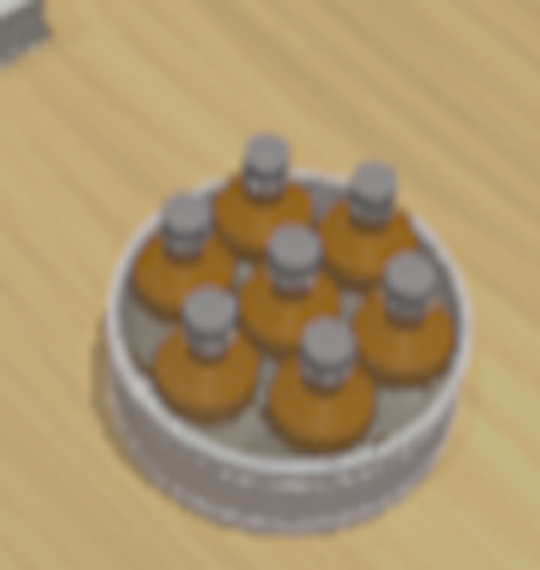

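View pics/top20.png

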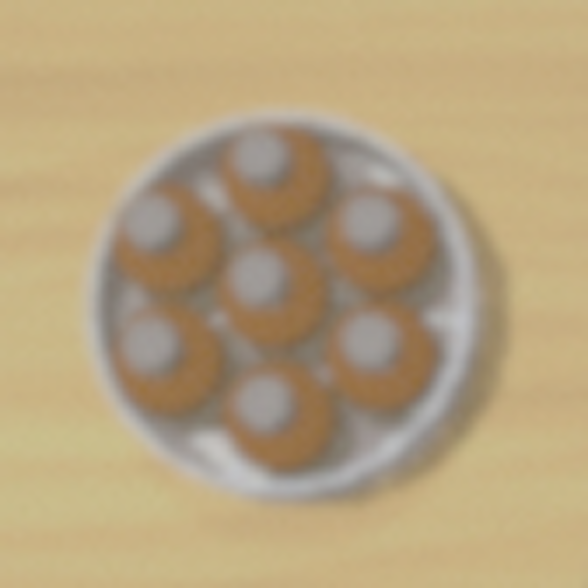

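View pics/full_scene20.png

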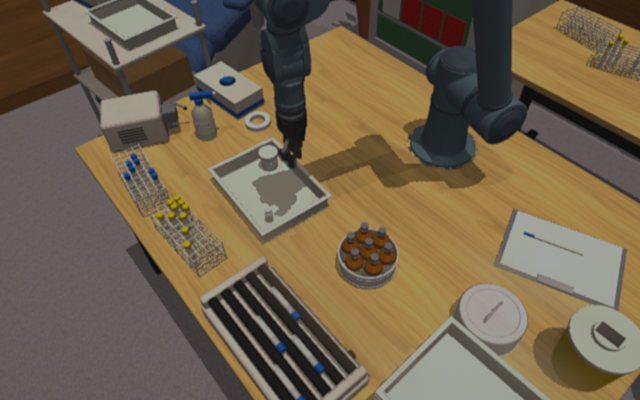

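```bash
python3 -c "
from workcell import r
print(r.job_done()); print(r.state()['clock'])"
```

```text
the job is handed in; nothing more can be done
None
the job is handed in; nothing more can be done
```

All seven bottles now stand upright on the tin's floor, one in the middle and six close round it. I handed the job in at about 39 s.

**How it went:** I gripped each of the three tray bottles by its cap and lowered them one at a time into the two free wall places and then the middle. Each set-down took under 10 N, and I felt no contact on the way in.

**Last checks:**
- In both camera views the seven caps form a clean ring around a centre.
- The six outer bottles are about 49–51 mm from the middle one, and the four original bottles moved less than 1 mm.
- The tin looks to be in the same place, the pot and vial are still in the tray, and the arm is clear of everything. I judged these by eye and did not measure them.

**What went wrong:** The fingertips turned out to be about 20 mm higher than the stated tool point suggests. On my first grasp of the first bottle, the fingers closed on top of its cap. They pressed with about 8 N and tilted the bottle a few degrees. I backed off slowly, it settled upright again, and I regripped it lower.

**Disagreements:** The two cameras differed by up to about 3 mm on single cap positions, and their averages matched the arm's own readings to about 2 mm. The middle bottle sat about 1.5 mm off-centre in the grip, and I allowed for that when placing it.

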